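# Batch cam caps through the drop-bottom hopper into the wash tray

## Robot

A 6-joint arm with a two-finger parallel gripper is mounted at the origin on a cart in front of the work surface, level with it; the furniture and walls round the work are solid. World frame = base frame: x ahead of the robot, y to its left, z up, the work surface at z = 0. Lengths are in m, angles in rad, forces in N, time in s.
With the tool pointing down it reaches from about 0.25 to 0.725 m from the base axis. Payload 9.7 kg.
Tool frame: the origin (TCP) lies midway between the tips of the shut fingers; the grasp point (between the pads) lies 19 mm behind it; z points along the fingers, x is the direction in which the jaws open and shut, and the axes are right-handed (so a half turn about z gives the same grasp; the last joint's range is limited). The gripper opens to 85 mm and grips with 20 to 120 N. Pads are 22 mm wide; open, the fingers measure 114 mm over their backs; the gripper's body (76 mm by 85 mm) begins 54 mm behind the grasp point. The pads swing forward as they close: fully open they stand 13 mm farther back than shut.
Start: joints at [-1.22, 0.087, 0.176, 1.66, 0, 1.571], TCP at [0.189, -0.517, 0.231] pointing down, gripper open.
Joint ranges: [-3.13, 3.13], [-0.85, 1.81], [-1.15, 1.24], [-2.2, 2.28], [-1.44, 1.52], [-3.14, 3.14]. Speed limits (rad/s): [2.22, 2.22, 2.57, 3.14, 3.14, 3.14].

## Interface

Orientations are given as a rotation vector (axis times angle).
In Python, from plant import manip gives the robot as it stands.
- The arm moves only by the tool step_arm, never from a script. Its argument "commands" is a list of rows, each an object of numbers: "dx", "dy", "dz": the shift along the tool's x, y, z each as a share of 0.1 m, from -1 to 1; "wx", "wy", "wz": the turn, a rotation vector about the tool's x, y, z each as a share of 45 degrees, from -1 to 1. In form: [{"dx": .., "dy": .., "dz": .., "wx": .., "wy": .., "wz": ..}, ...]. A call has 1 to 10 rows; each row shifts and turns the commanded pose from where the row before left it, along the tool's axes as they then stand; what a row does not reach is not made up. A row lasts 1/12 s, in which the tool goes at most 41.7 mm and 7.16 degrees, less where a joint would pass 70% of its speed; a pose out of reach is approached as far as the arm can. A call with a number of a shift or a turn outside -1 to 1 is refused whole. A call with a gripper value outside its range is refused whole. "gripper" is the finger opening in mm, from 0 to 85.4, set as the call begins (left out, the last holds). The fingers move at their own pace and stop on an object; "newtons" is the grip in N (left out, the last holds). Time passes only in rows, so rows that do not move let the fingers close. It gives the time, the measured TCP pose, the force and the opening at its end, in the units of the state.
- manip.sense(): the state, without advancing time (a new reading comes with each control period).
- manip.grab_frame(name): name is "side" or "top" or "wrist"; returns a dict with "pixels" (400x640x3 uint8, red, green, blue), "intrinsics" (3x3 intrinsics, pixels), "R" (3x3) and "t" (3): a world point X has camera coordinates R X + t. Camera axes: x right, y down, z forward; pixel columns grow to the right and rows downward; lengths in m; the calibration is good to about 2 mm. A picture is of the moment at which its call begins. There is no depth.
- manip.hand_in(): hands the job in, once; it reports no verdict.
Trained networks look in a picture, given as the dict that the camera call returned (one of the last four; its "shot" number tells which), for a name from the list of things; names that differ only in an ending like _2 or _b are one class to them, and where a whole thing is asked for, a point or a joint stands for the part that bears it (a point fixed in the world has none). Each returns a list of dicts, best first, with "confidence" (0 to 1); they miss things now and then, are a little off and sometimes report something else, mostly with a low value. They report only what shows in the picture. A call takes as long as a camera call. They do not tell look-alikes from the thing itself.
- manip.spot_in(picture, label): "location" ([x, y, z] in m, in world coordinates, good to about 4 mm: the middle of the surface that is visible of it).
- manip.outline_of(picture, label): "mask" (400x640 bool, what is visible of it).
- manip.landmark_of(picture, label): "location" ([x, y, z] in m, in world coordinates, good to about 4 mm: a listed point, or the origin of a listed thing).
The state is a dict: "t": time; "joint_positions": joint angles; "qd": joint speeds; "effort": joint torques, N m; "tcp_pos": TCP position; "orientation": TCP orientation; "ft_force": force on the tool from outside, world axes, zero at the start; "moment": the same for the moment, N m; "width": finger opening in m.
Only numpy, scipy, OpenCV 4.12 (cv2) and the standard library are available. Lean on these libraries where they do the work, as an engineer would, in place of code of your own. Each camera call takes 0.05 s, during which the arm holds its last target. There are 200 camera calls.

## Task

Put all the loose cam caps from the bench into the drop-bottom hopper while its trap is shut, and slide the tray out of its dock to stand under the hopper. Then draw the bolt and swing the trap open with its lever so that every cap drops into the tray, swing the trap fully shut again and push the bolt home. Finally slide the loaded tray back into the dock until it is fully home, with all the caps in it, and leave the other things on the bench where they are.

Things in the scene. Friction and masses are not known exactly. Their poses are not given: they have to be found in the camera images.
- hopper: grey drop-bottom hopper fixed to the bench, carried from behind by a panel: open below to front and right. Origin on the bench under its centre; x away from the robot, y left, z up. Front wall's outer face x -64 mm. Chute skirts hang at front, back and right (y -70 mm), the right one to z 66 mm; the tray passes under. Rear panel's face x +92 mm; side plate at y +102 mm, from x 2 mm back
- hopper_mouth (a point): centre of the hopper's open mouth at rim height, 240 mm above the bench; axes as the hopper's. Front and back walls upright, inside at x -57 and +57 mm; side walls slant, inside from y -55/+55 mm at the floor (the trap, 75 mm under this point) to y -78/+78 mm at the rim
- trap (a joint): the hopper's trap-door bottom (114 x 112 mm), hinged along x at the left (+y) edge of the floor; rad, 0 shut, grows to 1.3 (open, hanging at the left). It is one piece with a lever at the hopper's front. Stiff hinge (0.35 N m friction): stays where it is left, even loaded. Unless the bolt is drawn (joint bolt above 0.045) it bars the lever
- trap_peg (a point): grip point of the lever's round black peg: 14 mm thick, along the hopper's x from x -80 to -142 mm, towards the robot (this point at -114 mm). Circles the hinge line at radius 105 mm: shut, the lever leans 72 degrees left of upright; opening lifts the peg and brings it right until it stands over the hinge line. Its axes turn with the trap
- trap_hinge (a point): point on the trap's hinge line, mid-way along it (hopper x 0, y +57 mm, z 165 mm)
- bolt (a joint): steel slide bolt on the hopper's front that bars the lever; m, 0 home (bolted), 0.050 fully drawn; it grows as the bolt slides to the hopper's -y (right); 1.5 N friction, stays where it is left
- bolt_tab (a point): grip point of the bolt's upright tab (14 mm in x, 12 mm in y), 15 mm under its top, above the hopper's rim at z 275 mm; axes as the hopper's
- dock: grey slotted tray dock fixed to the bench right of the hopper. Origin on the bench at its centre; x away from the robot, y left. Open at +y, end wall at y -90 mm; low front rail (9 mm high) and back wall, 168 mm apart (x -84 to +84 mm); roof strip over its back half (x > -3 mm), underside z 70 mm. Home, the tray's centre is at x 0, y -5 mm, its handle out over the front rail
- dock_entry (a point): centre of the dock's slot mouth on the bench (dock y +90 mm); axes as the dock's. The tray slides in along -y; the guides flare by 13 mm a side over 40 mm before this point
- tray_mid (a point): centre of the open aluminium tray, 160 (x) x 170 (y) x 50 mm tall outside, walls and floor 4 mm, about 0.25 kg, slick coating (slides easily, friction about 0.2); this point is 25 mm above its underside; axes x along the handle away from the robot, y left, z up. It starts empty in the dock
- tray_handle (a point): grip point on the tray's straight handle bar, 140 mm before the tray's centre (tray x -140 mm) and 30 mm above its underside; bar 18 mm wide (y), 22 mm tall, reaching from the tray wall to tray x -191 mm
- cap0_mid (a point): camshaft bearing cap: a small brown-grey metal bridge, 17 mm thick (its x) x 60 mm long (its y) x 20 mm tall (its z), 55 g, lying loose on the bench upright on its two feet; this point is its centre, 10 mm up. Two to four of cap0..cap4 are present in a run
- cap1_mid (a point): camshaft bearing cap: a small brown-grey metal bridge, 17 mm thick (its x) x 60 mm long (its y) x 20 mm tall (its z), 55 g, lying loose on the bench upright on its two feet; this point is its centre, 10 mm up. Two to four of cap0..cap4 are present in a run
- cap2_mid (a point): camshaft bearing cap: a small brown-grey metal bridge, 17 mm thick (its x) x 60 mm long (its y) x 20 mm tall (its z), 55 g, lying loose on the bench upright on its two feet; this point is its centre, 10 mm up. Two to four of cap0..cap4 are present in a run
- cap3_mid (a point): camshaft bearing cap: a small brown-grey metal bridge, 17 mm thick (its x) x 60 mm long (its y) x 20 mm tall (its z), 55 g, lying loose on the bench upright on its two feet; this point is its centre, 10 mm up. Two to four of cap0..cap4 are present in a run
- cap4_mid (a point): camshaft bearing cap: a small brown-grey metal bridge, 17 mm thick (its x) x 60 mm long (its y) x 20 mm tall (its z), 55 g, lying loose on the bench upright on its two feet; this point is its centre, 10 mm up. Two to four of cap0..cap4 are present in a run
- small_tin: a round tin, 64 mm wide, 60 mm tall; bystander, origin at the centre of its underside
There are look-alikes about, which are no part of the job. What is shaped like the part that bears cap1_mid but turquoise is not meant.

How it is judged:
On the way, in this order (a step that is already met when the one before it is completed fails the run):
1. all the caps are in the hopper, trap shut (x of cap0_mid in the frame of hopper between -0.065 and 0.065 m and y of cap0_mid in the frame of hopper between -0.085 and 0.085 m and z of cap0_mid in the frame of hopper between 0.16 and 0.26 m and x of cap1_mid in the frame of hopper between -0.065 and 0.065 m and y of cap1_mid in the frame of hopper between -0.085 and 0.085 m and z of cap1_mid in the frame of hopper between 0.16 and 0.26 m and x of cap2_mid in the frame of hopper between -0.065 and 0.065 m and y of cap2_mid in the frame of hopper between -0.085 and 0.085 m and z of cap2_mid in the frame of hopper between 0.16 and 0.26 m and x of cap3_mid in the frame of hopper between -0.065 and 0.065 m and y of cap3_mid in the frame of hopper between -0.085 and 0.085 m and z of cap3_mid in the frame of hopper between 0.16 and 0.26 m and x of cap4_mid in the frame of hopper between -0.065 and 0.065 m and y of cap4_mid in the frame of hopper between -0.085 and 0.085 m and z of cap4_mid in the frame of hopper between 0.16 and 0.26 m and value of joint trap below 0.1 rad), for 0.2 s.
2. the trap has been swung open and all the caps have dropped into the tray (value of joint trap above 0.8 rad and x of cap0_mid in the frame of tray_mid between -0.08 and 0.08 m and y of cap0_mid in the frame of tray_mid between -0.085 and 0.085 m and z of cap0_mid in the frame of tray_mid between -0.025 and 0.045 m and x of cap1_mid in the frame of tray_mid between -0.08 and 0.08 m and y of cap1_mid in the frame of tray_mid between -0.085 and 0.085 m and z of cap1_mid in the frame of tray_mid between -0.025 and 0.045 m and x of cap2_mid in the frame of tray_mid between -0.08 and 0.08 m and y of cap2_mid in the frame of tray_mid between -0.085 and 0.085 m and z of cap2_mid in the frame of tray_mid between -0.025 and 0.045 m and x of cap3_mid in the frame of tray_mid between -0.08 and 0.08 m and y of cap3_mid in the frame of tray_mid between -0.085 and 0.085 m and z of cap3_mid in the frame of tray_mid between -0.025 and 0.045 m and x of cap4_mid in the frame of tray_mid between -0.08 and 0.08 m and y of cap4_mid in the frame of tray_mid between -0.085 and 0.085 m and z of cap4_mid in the frame of tray_mid between -0.025 and 0.045 m), for 0.2 s.
3. the trap is shut and bolted again, the caps in the tray (value of joint trap below 0.06 rad and value of joint bolt below 0.008 m and x of cap0_mid in the frame of tray_mid between -0.08 and 0.08 m and y of cap0_mid in the frame of tray_mid between -0.085 and 0.085 m and z of cap0_mid in the frame of tray_mid between -0.025 and 0.045 m and x of cap1_mid in the frame of tray_mid between -0.08 and 0.08 m and y of cap1_mid in the frame of tray_mid between -0.085 and 0.085 m and z of cap1_mid in the frame of tray_mid between -0.025 and 0.045 m and x of cap2_mid in the frame of tray_mid between -0.08 and 0.08 m and y of cap2_mid in the frame of tray_mid between -0.085 and 0.085 m and z of cap2_mid in the frame of tray_mid between -0.025 and 0.045 m and x of cap3_mid in the frame of tray_mid between -0.08 and 0.08 m and y of cap3_mid in the frame of tray_mid between -0.085 and 0.085 m and z of cap3_mid in the frame of tray_mid between -0.025 and 0.045 m and x of cap4_mid in the frame of tray_mid between -0.08 and 0.08 m and y of cap4_mid in the frame of tray_mid between -0.085 and 0.085 m and z of cap4_mid in the frame of tray_mid between -0.025 and 0.045 m), for 0.2 s.
At the end, for the whole second after the job is handed in: the tray is fully home in the dock (centre within 10 mm of its home line and of the dock's centre, level, square within 0.08 rad) with every cap in it, the trap is shut (below 0.06 rad) and the bolt home (within 8 mm) (all of step 3 and x of tray_mid in the frame of dock between -0.01 and 0.01 m and y of tray_mid in the frame of dock between -0.01 and 0.01 m and z of tray_mid in the frame of dock between 0.015 and 0.035 m and angle between the x axis of tray_mid and the x axis of dock, either way round below 0.08 rad and angle between tray_mid's own z axis and vertical below 0.08 rad); the robot touches nothing.
It fails at once if the loose tin beside the dock is pushed more than 5 cm (distance of small_tin from where it was at the start of the episode above 0.05 m).
Of cap0, cap1, cap2, cap3, cap4 only 2 to 4 are there at a start; the rules pass over those that are not, and their reading is None.
At some moment in a run one of cap0, cap1, cap2, cap3, cap4 may be knocked a few centimetres aside while the robot is not near it.
Once in a run the grip may slacken for a moment while it holds something.
It also fails if it takes over 210 s, if anything falls off the work surface, if the arm or the gripper's body presses on something with over 40 N, if the wrist force passes 120 N, or if a joint passes its speed limit or range.

## Working session

There is one attempt and no reset: what is moved stays moved. The work goes in short steps, Python scripts to look and compute and a tool call to move; the robot and the scene stay as the last step left them, time stands still between calls to the robot, and variables do not carry over. Pictures are saved under pics/ and viewed, about 12 in all and at most 16, crops included, and the job is handed in when it is done.

Besides the shell and the picture viewer there is one more tool, called after "Request:" as name([rows], argument=value, ...), one row to a line, values as JSON. step_arm: Moves the arm, as the interface text tells. Its arguments: {"type":"object","properties":{"commands":{"type":"array","items":{"type":"object","properties":{"dx":{"type":"number"},"dy":{"type":"number"},"dz":{"type":"number"},"wx":{"type":"number"},"wy":{"type":"number"},"wz":{"type":"number"}}}},"gripper":{"type":"number"},"newtons":{"type":"number"}},"required":["commands"]}

```bash
ls; mkdir -p pics
cat > h.py <<'E'
import numpy as np, cv2
from scipy.spatial.transform import Rotation as Rn
from plant import manip as m
def save(p,name,crop=None,scale=1):
    im=p["pixels"][...,::-1]
    if crop: im=im[crop[1]:crop[3],crop[0]:crop[2]]
    if scale!=1: im=cv2.resize(im,None,fx=scale,fy=scale,interpolation=cv2.INTER_CUBIC)
    cv2.imwrite("pics/"+name+".png",im)
def proj(p,X):
    c=p["R"]@np.array(X)+p["t"]; q=p["intrinsics"]@c; return (q[:2]/q[2]).round(0)
def show(p,labels,f="landmark_of",th=0.2):
    for l in labels:
        for d in getattr(m,f)(p,l):
            if d["confidence"]>th: print(p["shot"],l,round(d["confidence"],2),np.round(d["location"],4),proj(p,d["location"]))
def st():
    s=m.sense(); print(round(s["t"],2),np.round(s["tcp_pos"],4),np.round(Rn.from_rotvec(s["orientation"]).as_matrix(),3).tolist(),np.round(s["ft_force"],1),round(s["width"],4)); return s
E
python3 - <<'E'
from h import *
st()
s=m.grab_frame("side");t=m.grab_frame("top")
save(s,"side0");save(t,"top0")
L=["hopper","hopper_mouth","trap_peg","trap_hinge","bolt_tab","dock","dock_entry","tray_mid","tray_handle","cap0_mid","small_tin"]
show(t,L);show(s,L)
E
```

```text
pics
0.0 [ 0.1889 -0.5163  0.2306] [[0.344, -0.939, -0.0], [-0.939, -0.344, 0.001], [-0.001, -0.0, -1.0]] [ 0.6 -0.4  0.1] 0.0851
2 hopper_mouth 0.83 [0.5616 0.206  0.2397] [232. 182.]
2 trap_peg 0.94 [0.4549 0.363  0.1977] [173. 225.]
2 trap_hinge 0.91 [0.5645 0.2587 0.1617] [218. 186.]
2 bolt_tab 0.81 [0.4849 0.2215 0.2785] [221. 210.]
2 dock 0.81 [ 0.5303 -0.2283  0.0009] [384. 207.]
2 dock 0.35 [0.4565 0.3604 0.1972] [175. 224.]
2 tray_mid 0.9 [ 0.5262 -0.2279  0.0238] [386. 207.]
2 tray_handle 0.77 [ 0.3878 -0.2197  0.0276] [384. 252.]
2 small_tin 0.65 [ 0.6598 -0.3718 -0.0019] [428. 168.]
1 hopper_mouth 0.75 [0.5672 0.2032 0.2413] [254. 214.]
1 trap_peg 0.56 [0.4517 0.3584 0.201 ] [259. 269.]
1 trap_hinge 0.95 [0.5641 0.2582 0.1666] [243. 251.]
1 trap_hinge 0.42 [ 0.6651 -0.3746  0.0027] [320. 212.]
1 bolt_tab 0.91 [0.4856 0.2252 0.2734] [278. 212.]
1 dock 0.94 [ 5.293e-01 -2.238e-01  2.000e-04] [337. 236.]
1 tray_mid 0.92 [ 0.5255 -0.2279  0.0296] [339. 228.]
1 tray_mid 0.25 [ 0.425  -0.0519  0.0104] [345. 264.]
1 tray_handle 0.92 [ 0.3877 -0.2213  0.0307] [377. 238.]
1 cap0_mid 0.37 [ 0.3885 -0.2184  0.0327] [377. 238.]
```

View pics/top0.png

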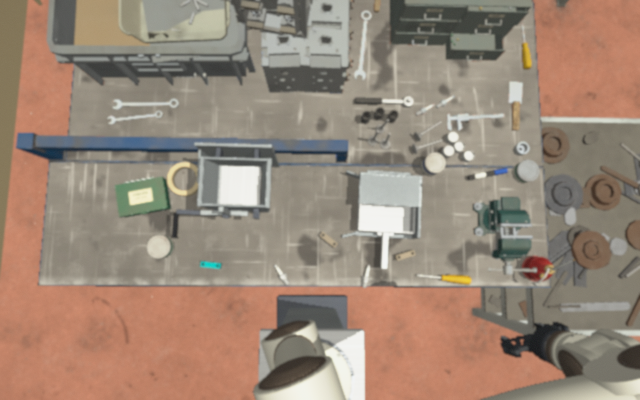

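View pics/side0.png

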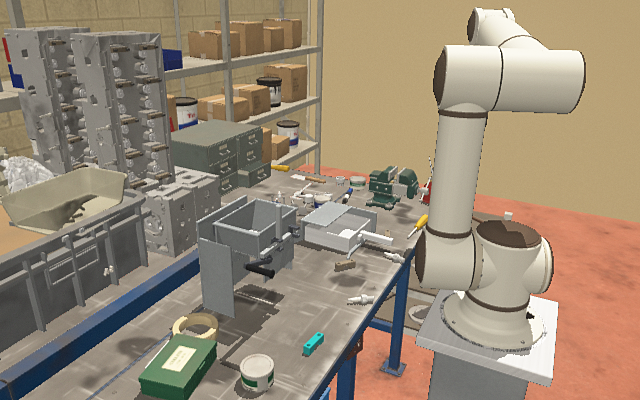

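Run:
```python
from h import *
for n in ("top","side"):
    p=m.grab_frame(n)
    for i in range(5): show(p,["cap%d_mid"%i],th=0.1)
    show(p,["cap1_mid"],"spot_in",th=0.1)
```

```text
3 cap1_mid 0.69 [0.3481 0.3079 0.0154] [211. 264.]
3 cap1_mid 0.61 [ 0.4217 -0.0483  0.0098] [328. 241.]
3 cap4_mid 0.44 [ 0.3752 -0.2838  0.0123] [403. 256.]
3 cap1_mid 0.45 [ 0.4189 -0.0553  0.0207] [330. 241.]
3 cap1_mid 0.41 [0.3435 0.3065 0.0261] [210. 266.]
4 cap1_mid 0.65 [0.349  0.3119 0.0073] [311. 344.]
4 cap1_mid 0.53 [ 0.4229 -0.0504  0.0141] [345. 263.]
4 cap4_mid 0.35 [ 0.3749 -0.2856  0.0118] [387. 236.]
4 cap1_mid 0.73 [ 0.4216 -0.0451  0.0197] [345. 263.]
```

The top view shows a brown bar at (328,240) and another at (404,256), both likely caps. The turquoise one at (210,265) is the decoy, and the spark plugs at (281,273) and (366,275) are not caps. The tray is in the dock at (388,205) with its handle at (384,250), and the tin is at (434,162). Next is a close crop to check the choice.

Run:
```python
from h import *
p=m.grab_frame("top"); save(p,"top1",(150,100,470,290),2.5)
```

```text
(no output)
```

View pics/top1.png

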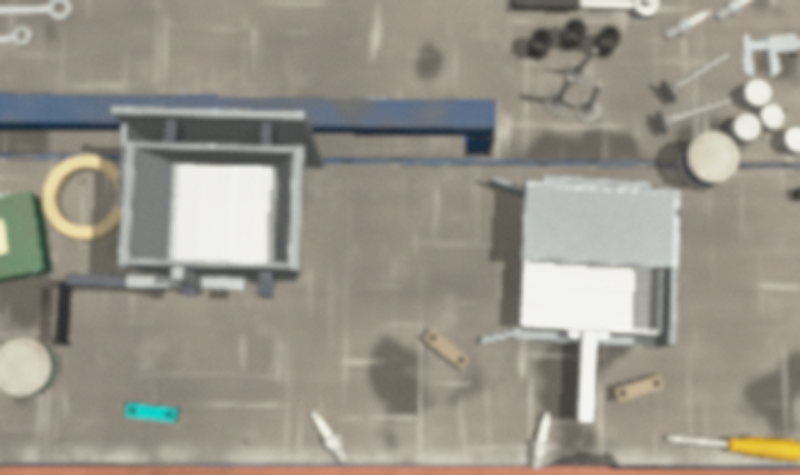

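Exactly two caps are present: A at crop (445,348) and B at (637,387). The turquoise piece at crop (152,412) is left alone. I'll do B first.

Request:
step_arm([
  {"dx": -0.15,"dy": -0.25,"dz": 0.03},
  {"dx": -0.15,"dy": -0.25,"dz": 0.03},
  {"dx": -0.15,"dy": -0.25,"dz": 0.03},
  {"dx": -0.15,"dy": -0.25,"dz": 0.03},
  {"dx": -0.15,"dy": -0.25,"dz": 0.03},
  {"dx": -0.15,"dy": -0.25,"dz": 0.03},
  {"dx": -0.15,"dy": -0.25,"dz": 0.03},
  {"dx": -0.15,"dy": -0.25,"dz": 0.03},
  {"dx": -0.15,"dy": -0.25,"dz": 0.03},
  {"dx": -0.15,"dy": -0.25,"dz": 0.03},
])

```text
$.commands[0]: bad value
```

Request:
step_arm([
  {"wz": -0.15},
  {"wz": -0.15},
  {"wz": -0.15},
  {"wz": -0.15},
  {"wz": -0.15},
  {"wz": -0.15},
  {"wz": -0.15},
  {"wz": -0.15},
  {"wz": -0.15},
  {"wz": -0.15},
])

```text
$.commands[0]: bad value
```

Request:
step_arm([
  {"wz": -0.15},
  {"wz": -0.15},
  {"wz": -0.15},
  {},
])

```text
$.commands[0]: bad value
```

Run:
```python
from h import *
st()
p=m.grab_frame("wrist"); save(p,"w0")
show(p,["cap4_mid","tray_handle","tray_mid","dock"],th=.15)
ds=m.outline_of(p,"cap4_mid")
for d in ds[:3]:
    ys,xs=np.nonzero(d["mask"]); r=cv2.minAreaRect(np.c_[xs,ys].astype(np.float32)); print(d["confidence"],len(xs),r)
print((-p["R"].T@p["t"]).round(3),p["R"].round(2).tolist())
```

```text
1.95 [ 0.189  -0.5165  0.2313] [[0.344, -0.939, -0.0], [-0.939, -0.344, 0.0], [-0.0, 0.0, -1.0]] [ 1.  -0.5 -0. ] 0.0855
[ 0.257 -0.491  0.373] [[0.34, -0.94, -0.0], [-0.9, -0.33, 0.28], [-0.26, -0.1, -0.96]]
```

View pics/w0.png

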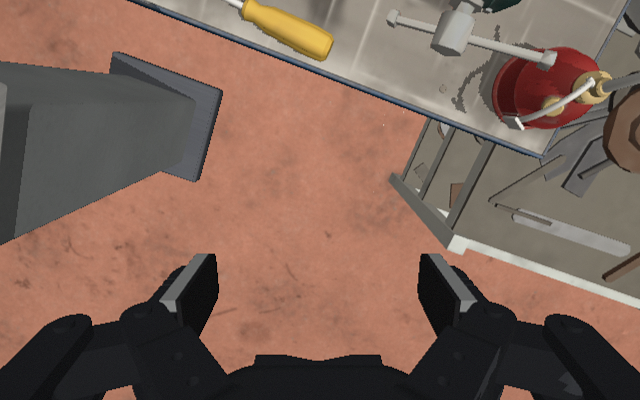

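Wrist view: floor and bench edge only, since the arm hasn't moved. The rows were refused, probably because every key is needed.

Request:
step_arm([
  {"dx": -0.15,"dy": -0.25,"dz": 0.03,"wx": 0,"wy": 0,"wz": 0},
  {"dx": -0.15,"dy": -0.25,"dz": 0.03,"wx": 0,"wy": 0,"wz": 0},
  {"dx": -0.15,"dy": -0.25,"dz": 0.03,"wx": 0,"wy": 0,"wz": 0},
  {"dx": -0.15,"dy": -0.25,"dz": 0.03,"wx": 0,"wy": 0,"wz": 0},
  {"dx": -0.15,"dy": -0.25,"dz": 0.03,"wx": 0,"wy": 0,"wz": 0},
  {"dx": -0.15,"dy": -0.25,"dz": 0.03,"wx": 0,"wy": 0,"wz": 0},
  {"dx": -0.15,"dy": -0.25,"dz": 0.03,"wx": 0,"wy": 0,"wz": 0},
  {"dx": -0.15,"dy": -0.25,"dz": 0.03,"wx": 0,"wy": 0,"wz": 0},
  {"dx": -0.15,"dy": -0.25,"dz": 0.03,"wx": 0,"wy": 0,"wz": 0},
  {"dx": -0.15,"dy": -0.25,"dz": 0.03,"wx": 0,"wy": 0,"wz": 0},
])

```text
t: 3.08
tcp_pos: [0.3729, -0.2885, 0.2013]
orientation: [2.575, -1.8, 0.001]
ft_force: [0.2, -1.0, 0.3]
width: 0.0855
```

Request:
step_arm([
  {"dx": 0,"dy": 0,"dz": 0,"wx": 0,"wy": 0,"wz": -0.15},
  {"dx": 0,"dy": 0,"dz": 0,"wx": 0,"wy": 0,"wz": -0.15},
  {"dx": 0,"dy": 0,"dz": 0,"wx": 0,"wy": 0,"wz": -0.15},
  {"dx": 0,"dy": 0,"dz": 0,"wx": 0,"wy": 0,"wz": -0.15},
  {"dx": 0,"dy": 0,"dz": 0,"wx": 0,"wy": 0,"wz": -0.15},
  {"dx": 0,"dy": 0,"dz": 0,"wx": 0,"wy": 0,"wz": -0.15},
  {"dx": 0,"dy": 0,"dz": 0,"wx": 0,"wy": 0,"wz": -0.15},
  {"dx": 0,"dy": 0,"dz": 0,"wx": 0,"wy": 0,"wz": -0.15},
  {"dx": 0,"dy": 0,"dz": 0,"wx": 0,"wy": 0,"wz": -0.15},
  {"dx": 0,"dy": 0,"dz": 0,"wx": 0,"wy": 0,"wz": -0.15},
])

```text
t: 3.92
tcp_pos: [0.3722, -0.2897, 0.2013]
orientation: [3.141, -0.057, 0.0]
ft_force: [-0.5, 0.0, -0.6]
width: 0.0853
```

Request:
step_arm([
  {"dx": 0,"dy": 0,"dz": 0,"wx": 0,"wy": 0,"wz": -0.14},
  {"dx": 0,"dy": 0,"dz": 0,"wx": 0,"wy": 0,"wz": -0.14},
  {"dx": 0,"dy": 0,"dz": 0,"wx": 0,"wy": 0,"wz": -0.14},
  {"dx": 0,"dy": 0,"dz": 0,"wx": 0,"wy": 0,"wz": 0},
])

```text
t: 4.25
tcp_pos: [0.3722, -0.2897, 0.2013]
orientation: [3.108, 0.458, 0.0]
ft_force: [-0.2, 0.2, 0.1]
width: 0.0854
```

```bash
cat >> h.py <<'E'
def caps(p,th=0.1,z=0.02,label="cap1_mid"):
    """outline -> plane z -> centre, long-axis yaw"""
    C=-p["R"].T@p["t"]; Ki=np.linalg.inv(p["intrinsics"])
    for d in m.outline_of(p,label):
        if d["confidence"]<th: continue
        ys,xs=np.nonzero(d["mask"])
        if len(xs)<30: continue
        ray=(p["R"].T@Ki@np.c_[xs,ys,np.ones(len(xs))].T).T
        W=C+ray*((z-C[2])/ray[:,2])[:,None]
        (cx,cy),(a,b),ang=cv2.minAreaRect((W[:,:2]*1000).astype(np.float32))
        if b>a: ang+=90; a,b=b,a
        col=p["pixels"][ys,xs].mean(0).round(0)
        print("outline",label,round(d["confidence"],2),len(xs),"ctr",round(cx/1e3,4),round(cy/1e3,4),"size",round(a,1),round(b,1),"yaw",round(ang%180,1),col,"px",xs.mean().round(),ys.mean().round())
E
python3 - <<'E'
from h import *
st()
p=m.grab_frame("wrist"); save(p,"w1")
show(p,["cap4_mid","tray_handle","tray_mid","dock"],th=.15)
caps(p,label="cap4_mid"); caps(p,label="tray_handle",z=.041)
print((-p["R"].T@p["t"]).round(3))
E
```

```text
4.25 [ 0.3722 -0.2897  0.2013] [[0.957, 0.289, 0.0], [0.289, -0.957, -0.0], [0.0, 0.0, -1.0]] [-0.2  0.2  0.1] 0.0854
7 cap4_mid 0.64 [ 0.3766 -0.2853  0.0125] [322. 170.]
7 tray_handle 0.62 [ 0.3872 -0.2185  0.0333] [356. 107.]
7 tray_mid 0.83 [ 0.5273 -0.2271  0.0254] [492. 160.]
outline cap4_mid 0.62 1138 ctr 0.3784 -0.2842 size 62.4 17.9 yaw 106.8 [140. 127. 108.] px 324.0 171.0
outline tray_handle 0.92 26678 ctr 0.4432 -0.2203 size 208.7 175.9 yaw 176.7 [165. 163. 158.] px 460.0 135.0
[ 0.352 -0.221  0.344]
```

View pics/w1.png

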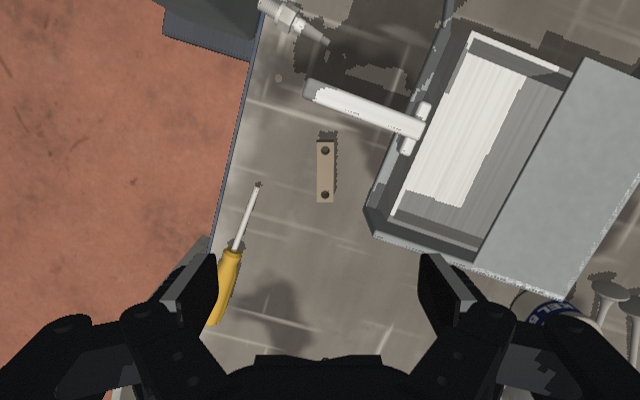

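Wrist view: cap B at (324,171), brown with two bolt holes. The screwdriver tip at (258,185) is about 60 mm clear. The handle runs from (310,90) to (420,130). Descending onto B.

Request:
step_arm([
  {"dx": 0.06,"dy": -0.03,"dz": 0.26,"wx": 0,"wy": 0,"wz": 0},
  {"dx": 0,"dy": 0,"dz": 0.3,"wx": 0,"wy": 0,"wz": 0},
  {"dx": 0,"dy": 0,"dz": 0.3,"wx": 0,"wy": 0,"wz": 0},
  {"dx": 0,"dy": 0,"dz": 0.3,"wx": 0,"wy": 0,"wz": 0},
  {"dx": 0,"dy": 0,"dz": 0.3,"wx": 0,"wy": 0,"wz": 0},
  {"dx": 0,"dy": 0,"dz": 0.3,"wx": 0,"wy": 0,"wz": 0},
  {"dx": 0,"dy": 0,"dz": 0.2,"wx": 0,"wy": 0,"wz": 0},
  {"dx": 0,"dy": 0,"dz": 0,"wx": 0,"wy": 0,"wz": 0},
], gripper=45)

```text
t: 5.27
tcp_pos: [0.3749, -0.2834, 0.0011]
orientation: [-3.105, -0.449, 0.007]
ft_force: [-0.6, -0.3, -0.5]
width: 0.0452
```

Request:
step_arm([
  {"dx": 0,"dy": 0,"dz": 0,"wx": 0,"wy": 0,"wz": 0},
  {"dx": 0,"dy": 0,"dz": 0,"wx": 0,"wy": 0,"wz": 0},
  {"dx": 0,"dy": 0,"dz": 0,"wx": 0,"wy": 0,"wz": 0},
  {"dx": 0,"dy": 0,"dz": 0,"wx": 0,"wy": 0,"wz": 0},
  {"dx": 0,"dy": 0,"dz": 0,"wx": 0,"wy": 0,"wz": 0},
  {"dx": 0,"dy": 0,"dz": 0,"wx": 0,"wy": 0,"wz": 0},
], gripper=8, newtons=60)

```text
t: 5.77
tcp_pos: [0.3782, -0.2859, 0.0073]
orientation: [3.107, 0.45, 0.004]
ft_force: [-0.3, 0.3, 6.5]
width: 0.0152
```

Request:
step_arm([
  {"dx": 0,"dy": 0,"dz": -0.1,"wx": 0,"wy": 0,"wz": 0},
  {"dx": 0,"dy": 0,"dz": -0.3,"wx": 0,"wy": 0,"wz": 0},
  {"dx": 0,"dy": 0,"dz": -0.3,"wx": 0,"wy": 0,"wz": 0},
  {"dx": 0,"dy": 0,"dz": -0.3,"wx": 0,"wy": 0,"wz": 0},
  {"dx": 0,"dy": 0,"dz": -0.3,"wx": 0,"wy": 0,"wz": 0},
  {"dx": 0,"dy": 0,"dz": -0.3,"wx": 0,"wy": 0,"wz": 0},
  {"dx": 0,"dy": 0,"dz": -0.3,"wx": 0,"wy": 0,"wz": 0},
  {"dx": 0,"dy": 0,"dz": -0.3,"wx": 0,"wy": 0,"wz": 0},
  {"dx": 0,"dy": 0,"dz": -0.3,"wx": 0,"wy": 0,"wz": 0},
  {"dx": 0,"dy": 0,"dz": -0.3,"wx": 0,"wy": 0,"wz": 0},
])

```text
t: 6.6
tcp_pos: [0.3767, -0.2849, 0.288]
orientation: [3.108, 0.45, 0.002]
ft_force: [0.9, 1.1, -0.6]
width: 0.0149
```

Run:
```python
from h import *
s=st()
p=m.grab_frame("wrist"); save(p,"w2",(100,150,540,400),1.5)
q=m.grab_frame("top"); caps(q,label="cap1_mid",z=.02); show(q,["hopper_mouth","bolt_tab","trap_peg"]); show(p,["hopper_mouth","bolt_tab"])
q=m.grab_frame("side"); show(q,["hopper_mouth","bolt_tab","trap_peg"])
```

```text
6.6 [ 0.3767 -0.2849  0.288 ] [[0.959, 0.284, 0.001], [0.284, -0.959, -0.001], [0.001, 0.001, -1.0]] [ 0.9  1.1 -0.6] 0.0149
outline cap1_mid 0.61 134 ctr 0.344 0.3039 size 63.5 21.0 yaw 90.3 [ 58. 173. 165.] px 212.0 265.0
outline cap1_mid 0.6 1739 ctr 0.559 0.3049 size 323.7 149.5 yaw 113.2 [213. 213. 208.] px 233.0 189.0
9 hopper_mouth 0.59 [0.5612 0.2046 0.2384] [233. 183.]
9 bolt_tab 0.48 [0.4869 0.2224 0.2771] [221. 210.]
9 trap_peg 0.6 [0.4571 0.3609 0.201 ] [174. 224.]
8 hopper_mouth 0.64 [ 0.3766 -0.2845  0.2922] [315. 264.]
10 hopper_mouth 0.64 [0.5678 0.2002 0.239 ] [254. 215.]
10 bolt_tab 0.85 [0.4876 0.2228 0.2742] [278. 211.]
10 trap_peg 0.74 [0.4532 0.3594 0.2046] [259. 267.]
```

View pics/w2.png

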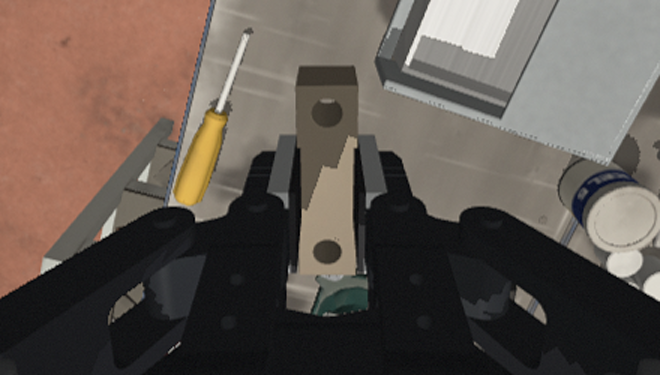

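Cap B is held squarely between the pads at (325,170) in the crop. Carrying it to the hopper.

Request:
step_arm([
  {"dx": 0.228,"dy": -0.297,"dz": -0.15,"wx": 0,"wy": 0,"wz": 0},
  {"dx": 0.228,"dy": -0.297,"dz": -0.15,"wx": 0,"wy": 0,"wz": 0},
  {"dx": 0.228,"dy": -0.297,"dz": -0.15,"wx": 0,"wy": 0,"wz": 0},
  {"dx": 0.228,"dy": -0.297,"dz": -0.1,"wx": 0,"wy": 0,"wz": 0},
  {"dx": 0.228,"dy": -0.297,"dz": 0,"wx": 0,"wy": 0,"wz": 0},
  {"dx": 0.228,"dy": -0.297,"dz": 0,"wx": 0,"wy": 0,"wz": 0},
  {"dx": 0.228,"dy": -0.297,"dz": 0,"wx": 0,"wy": 0,"wz": 0},
  {"dx": 0.228,"dy": -0.297,"dz": 0,"wx": 0,"wy": 0,"wz": 0},
  {"dx": 0.228,"dy": -0.297,"dz": 0,"wx": 0,"wy": 0,"wz": 0},
  {"dx": 0.228,"dy": -0.297,"dz": 0,"wx": 0,"wy": 0,"wz": 0},
])

```text
t: 8.03
tcp_pos: [0.5116, 0.0663, 0.3402]
orientation: [3.109, 0.451, 0.0]
ft_force: [0.1, -0.9, 0.3]
width: 0.0149
```

Request:
step_arm([
  {"dx": 0.228,"dy": -0.297,"dz": 0,"wx": 0,"wy": 0,"wz": 0},
  {"dx": 0.228,"dy": -0.297,"dz": 0,"wx": 0,"wy": 0,"wz": 0},
  {"dx": 0.228,"dy": -0.297,"dz": 0,"wx": 0,"wy": 0,"wz": 0},
  {"dx": 0.2,"dy": -0.26,"dz": 0,"wx": 0,"wy": 0,"wz": 0},
  {"dx": 0,"dy": 0,"dz": 0,"wx": 0,"wy": 0,"wz": 0},
])

```text
t: 8.45
tcp_pos: [0.5647, 0.2048, 0.3372]
orientation: [-3.108, -0.457, 0.005]
ft_force: [-0.2, -0.5, -1.1]
width: 0.0146
```

Run:
```python
from h import *
s=st()
p=m.grab_frame("wrist")
show(p,["hopper_mouth","bolt_tab","trap_hinge"]); 
q=m.grab_frame("top"); caps(q,label="cap1_mid",z=.02)
p=m.grab_frame("side"); caps(p,label="cap1_mid",z=.02)
```

```text
8.45 [0.5647 0.2048 0.3372] [[0.958, 0.288, -0.003], [0.288, -0.958, -0.0], [-0.003, -0.001, -1.0]] [-0.2 -0.5 -1.1] 0.0146
11 hopper_mouth 0.66 [0.5622 0.2    0.2381] [311. 204.]
11 bolt_tab 0.73 [0.4855 0.2224 0.2761] [199. 154.]
11 trap_hinge 0.86 [0.5629 0.2586 0.1641] [332. 121.]
outline cap1_mid 0.52 88 ctr 0.427 -0.0479 size 51.7 16.6 yaw 53.6 [154. 141. 119.] px 327.0 239.0
outline cap1_mid 0.19 1859 ctr 0.436 -0.2269 size 195.7 180.0 yaw 176.7 [207. 207. 201.] px 386.0 223.0
outline cap1_mid 0.83 244 ctr 0.34 0.3198 size 79.6 27.3 yaw 86.1 [ 42. 148. 142.] px 313.0 343.0
```

Request:
step_arm([
  {"dx": 0,"dy": 0,"dz": 0.32,"wx": 0,"wy": 0,"wz": 0},
  {"dx": 0,"dy": 0,"dz": 0.32,"wx": 0,"wy": 0,"wz": 0},
  {"dx": 0,"dy": 0,"dz": 0.32,"wx": 0,"wy": 0,"wz": 0},
  {"dx": 0,"dy": 0,"dz": 0.32,"wx": 0,"wy": 0,"wz": 0},
  {"dx": 0,"dy": 0,"dz": 0,"wx": 0,"wy": 0,"wz": 0},
])

```text
t: 9.27
tcp_pos: [0.5608, 0.1982, 0.2054]
orientation: [3.107, 0.449, -0.015]
ft_force: [-0.3, -0.2, -2.1]
width: 0.0152
```

Request:
step_arm([
  {"dx": 0,"dy": 0,"dz": 0,"wx": 0,"wy": 0,"wz": 0},
  {"dx": 0,"dy": 0,"dz": 0,"wx": 0,"wy": 0,"wz": 0},
  {"dx": 0,"dy": 0,"dz": 0,"wx": 0,"wy": 0,"wz": 0},
  {"dx": 0,"dy": 0,"dz": 0,"wx": 0,"wy": 0,"wz": 0},
  {"dx": 0,"dy": 0,"dz": -0.3,"wx": 0,"wy": 0,"wz": 0},
  {"dx": 0,"dy": 0,"dz": -0.3,"wx": 0,"wy": 0,"wz": 0},
  {"dx": 0,"dy": 0,"dz": -0.3,"wx": 0,"wy": 0,"wz": 0},
  {"dx": 0,"dy": 0,"dz": -0.3,"wx": 0,"wy": 0,"wz": 0},
], gripper=45)

```text
t: 9.93
tcp_pos: [0.5634, 0.1998, 0.3352]
orientation: [-3.109, -0.451, -0.004]
ft_force: [0.6, 0.7, 0.3]
width: 0.0451
```

Run:
```python
from h import *
s=st()
p=m.grab_frame("wrist"); save(p,"w3"); caps(p,label="cap4_mid",z=.185);show(p,["cap4_mid","hopper_mouth","bolt_tab","trap_peg"])
```

```text
9.93 [0.5634 0.1998 0.3352] [[0.959, 0.284, 0.002], [0.284, -0.959, 0.001], [0.002, -0.0, -1.0]] [0.6 0.7 0.3] 0.0451
outline cap4_mid 0.71 1346 ctr 0.5633 0.2017 size 63.0 18.1 yaw 108.1 [170. 155. 134.] px 316.0 179.0
14 cap4_mid 0.78 [0.5611 0.2004 0.1767] [314. 179.]
14 hopper_mouth 0.59 [0.5635 0.1994 0.2394] [316. 201.]
14 hopper_mouth 0.59 [0.5584 0.2026 0.1771] [312. 176.]
14 bolt_tab 0.72 [0.4875 0.224  0.2765] [204. 146.]
```

View pics/w3.png

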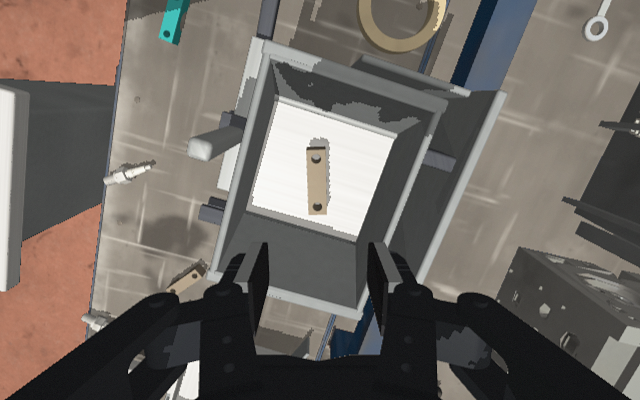

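Cap B lies on the shut trap at (316,179), and the bolt tab is at (205,147). Cap A next.

Request:
step_arm([
  {"dx": -0.206,"dy": 0.198,"dz": 0,"wx": 0,"wy": 0,"wz": 0},
  {"dx": -0.206,"dy": 0.198,"dz": 0,"wx": 0,"wy": 0,"wz": 0},
  {"dx": -0.206,"dy": 0.198,"dz": 0,"wx": 0,"wy": 0,"wz": 0},
  {"dx": -0.206,"dy": 0.198,"dz": 0,"wx": 0,"wy": 0,"wz": 0},
  {"dx": -0.206,"dy": 0.198,"dz": 0,"wx": 0,"wy": 0,"wz": 0},
  {"dx": -0.206,"dy": 0.198,"dz": 0,"wx": 0,"wy": 0,"wz": 0},
  {"dx": -0.206,"dy": 0.198,"dz": 0.25,"wx": 0,"wy": 0,"wz": 0},
  {"dx": -0.206,"dy": 0.198,"dz": 0.3,"wx": 0,"wy": 0,"wz": 0},
  {"dx": -0.206,"dy": 0.198,"dz": 0.3,"wx": 0,"wy": 0,"wz": 0},
  {"dx": -0.206,"dy": 0.198,"dz": 0.3,"wx": 0,"wy": 0,"wz": 0},
])

```text
t: 11.07
tcp_pos: [0.4207, -0.0494, 0.215]
orientation: [-3.109, -0.451, 0.001]
ft_force: [0.9, -1.1, -0.4]
width: 0.045
```

Request:
step_arm([
  {"dx": 0,"dy": 0,"dz": 0,"wx": 0,"wy": 0,"wz": 0.15},
  {"dx": 0,"dy": 0,"dz": 0,"wx": 0,"wy": 0,"wz": 0.15},
  {"dx": 0,"dy": 0,"dz": 0,"wx": 0,"wy": 0,"wz": 0.15},
  {"dx": 0,"dy": 0,"dz": 0,"wx": 0,"wy": 0,"wz": 0.15},
  {"dx": 0,"dy": 0,"dz": 0,"wx": 0,"wy": 0,"wz": 0.15},
  {"dx": 0,"dy": 0,"dz": 0,"wx": 0,"wy": 0,"wz": 0.15},
  {"dx": 0,"dy": 0,"dz": 0,"wx": 0,"wy": 0,"wz": 0.15},
  {"dx": 0,"dy": 0,"dz": 0,"wx": 0,"wy": 0,"wz": 0.15},
  {"dx": 0,"dy": 0,"dz": 0,"wx": 0,"wy": 0,"wz": 0},
])

```text
t: 11.82
tcp_pos: [0.4216, -0.0484, 0.2163]
orientation: [2.972, -1.018, -0.002]
ft_force: [0.1, 0.6, 0.6]
width: 0.0447
```

Run:
```python
from h import *
s=st()
p=m.grab_frame("wrist"); caps(p,z=.02);show(p,["cap1_mid","tray_handle","dock_entry"])
```

```text
11.82 [ 0.4216 -0.0484  0.2163] [[0.79, -0.613, -0.001], [-0.613, -0.79, 0.0], [-0.001, 0.001, -1.0]] [0.1 0.6 0.6] 0.0447
outline cap1_mid 0.77 940 ctr 0.4267 -0.0459 size 60.8 16.9 yaw 51.9 [163. 148. 126.] px 320.0 166.0
15 cap1_mid 0.91 [ 0.4234 -0.0488  0.0112] [319. 170.]
15 tray_handle 0.76 [ 0.3873 -0.2169  0.0316] [386. 310.]
```

Request:
step_arm([
  {"dx": 0.02,"dy": -0.03,"dz": 0.3,"wx": 0,"wy": 0,"wz": 0},
  {"dx": 0,"dy": 0,"dz": 0.3,"wx": 0,"wy": 0,"wz": 0},
  {"dx": 0,"dy": 0,"dz": 0.3,"wx": 0,"wy": 0,"wz": 0},
  {"dx": 0,"dy": 0,"dz": 0.3,"wx": 0,"wy": 0,"wz": 0},
  {"dx": 0,"dy": 0,"dz": 0.3,"wx": 0,"wy": 0,"wz": 0},
  {"dx": 0,"dy": 0,"dz": 0.3,"wx": 0,"wy": 0,"wz": 0},
  {"dx": 0,"dy": 0,"dz": 0.27,"wx": 0,"wy": 0,"wz": 0},
  {"dx": 0,"dy": 0,"dz": 0,"wx": 0,"wy": 0,"wz": 0},
])

```text
t: 12.73
tcp_pos: [0.4223, -0.047, 0.0053]
orientation: [2.974, -1.007, -0.012]
ft_force: [-0.9, 0.6, -1.0]
width: 0.0452
```

Request:
step_arm([
  {"dx": 0,"dy": 0,"dz": 0,"wx": 0,"wy": 0,"wz": 0},
  {"dx": 0,"dy": 0,"dz": 0,"wx": 0,"wy": 0,"wz": 0},
  {"dx": 0,"dy": 0,"dz": 0,"wx": 0,"wy": 0,"wz": 0},
  {"dx": 0,"dy": 0,"dz": 0,"wx": 0,"wy": 0,"wz": 0},
  {"dx": 0,"dy": 0,"dz": 0,"wx": 0,"wy": 0,"wz": 0},
  {"dx": 0,"dy": 0,"dz": 0,"wx": 0,"wy": 0,"wz": 0},
], gripper=8, newtons=60)

```text
t: 13.23
tcp_pos: [0.427, -0.0475, 0.0124]
orientation: [-2.974, 1.009, -0.005]
ft_force: [-0.9, 0.5, 6.7]
width: 0.015
```

Request:
step_arm([
  {"dx": 0,"dy": 0,"dz": -0.1,"wx": 0,"wy": 0,"wz": 0},
  {"dx": 0,"dy": 0,"dz": -0.3,"wx": 0,"wy": 0,"wz": 0},
  {"dx": 0,"dy": 0,"dz": -0.37,"wx": 0,"wy": 0,"wz": 0},
  {"dx": 0,"dy": 0,"dz": -0.37,"wx": 0,"wy": 0,"wz": 0},
  {"dx": 0,"dy": 0,"dz": -0.37,"wx": 0,"wy": 0,"wz": 0},
  {"dx": 0,"dy": 0,"dz": -0.37,"wx": 0,"wy": 0,"wz": 0},
  {"dx": 0,"dy": 0,"dz": -0.37,"wx": 0,"wy": 0,"wz": 0},
  {"dx": 0,"dy": 0,"dz": -0.37,"wx": 0,"wy": 0,"wz": 0},
  {"dx": 0,"dy": 0,"dz": -0.37,"wx": 0,"wy": 0,"wz": 0},
  {"dx": 0,"dy": 0,"dz": -0.37,"wx": 0,"wy": 0,"wz": 0},
])

```text
t: 14.07
tcp_pos: [0.4249, -0.0473, 0.3494]
orientation: [-2.975, 1.01, -0.003]
ft_force: [1.1, -0.7, 0.5]
width: 0.0143
```

Run:
```python
from h import *
s=st()
R=Rn.from_rotvec(s["orientation"]).as_matrix(); print((R.T@(np.array([.564,.204,.33])-s["tcp_pos"])).round(3))
p=m.grab_frame("wrist"); caps(p,z=s["tcp_pos"][2]+.015)
```

```text
14.07 [ 0.4249 -0.0473  0.3494] [[0.793, -0.609, 0.002], [-0.609, -0.793, -0.0], [0.001, -0.001, -1.0]] [ 1.1 -0.7  0.5] 0.0143
[-0.043 -0.284  0.02 ]
```

Request:
step_arm([
  {"dx": -0.054,"dy": -0.355,"dz": 0,"wx": 0,"wy": 0,"wz": 0},
  {"dx": -0.054,"dy": -0.355,"dz": 0,"wx": 0,"wy": 0,"wz": 0},
  {"dx": -0.054,"dy": -0.355,"dz": 0,"wx": 0,"wy": 0,"wz": 0},
  {"dx": -0.054,"dy": -0.355,"dz": 0,"wx": 0,"wy": 0,"wz": 0},
  {"dx": -0.054,"dy": -0.355,"dz": 0,"wx": 0,"wy": 0,"wz": 0},
  {"dx": -0.054,"dy": -0.355,"dz": 0,"wx": 0,"wy": 0,"wz": 0},
  {"dx": -0.054,"dy": -0.355,"dz": 0,"wx": 0,"wy": 0,"wz": 0},
  {"dx": -0.054,"dy": -0.355,"dz": 0,"wx": 0,"wy": 0,"wz": 0},
  {"dx": 0,"dy": 0,"dz": 0,"wx": 0,"wy": 0,"wz": 0},
])

```text
t: 14.92
tcp_pos: [0.5661, 0.2091, 0.3428]
orientation: [2.975, -1.004, -0.006]
ft_force: [-0.9, -1.0, -2.8]
width: 0.0143
```

Request:
step_arm([
  {"dx": 0,"dy": 0,"dz": 0.34,"wx": 0,"wy": 0,"wz": 0},
  {"dx": 0,"dy": 0,"dz": 0.34,"wx": 0,"wy": 0,"wz": 0},
  {"dx": 0,"dy": 0,"dz": 0.34,"wx": 0,"wy": 0,"wz": 0},
  {"dx": 0,"dy": 0,"dz": 0.34,"wx": 0,"wy": 0,"wz": 0},
  {"dx": 0,"dy": 0,"dz": 0,"wx": 0,"wy": 0,"wz": 0},
])

```text
t: 15.33
tcp_pos: [0.5611, 0.2032, 0.2027]
orientation: [2.968, -1.007, -0.014]
ft_force: [-0.4, 0.1, -1.9]
width: 0.0145
```

Request:
step_arm([
  {"dx": 0,"dy": 0,"dz": 0,"wx": 0,"wy": 0,"wz": 0},
  {"dx": 0,"dy": 0,"dz": 0,"wx": 0,"wy": 0,"wz": 0},
  {"dx": 0,"dy": 0,"dz": 0,"wx": 0,"wy": 0,"wz": 0},
  {"dx": 0,"dy": 0,"dz": 0,"wx": 0,"wy": 0,"wz": 0},
  {"dx": 0,"dy": 0,"dz": -0.3,"wx": 0,"wy": 0,"wz": 0},
  {"dx": 0,"dy": 0,"dz": -0.3,"wx": 0,"wy": 0,"wz": 0},
  {"dx": 0,"dy": 0,"dz": -0.3,"wx": 0,"wy": 0,"wz": 0},
  {"dx": 0,"dy": 0,"dz": -0.3,"wx": 0,"wy": 0,"wz": 0},
], gripper=45)

```text
t: 16.0
tcp_pos: [0.5641, 0.2042, 0.3334]
orientation: [-2.973, 1.009, -0.003]
ft_force: [-0.7, 0.3, 0.2]
width: 0.0449
```

Run:
```python
from h import *
s=st()
p=m.grab_frame("wrist"); save(p,"w4")
for l in ("cap1_mid","cap4_mid"): caps(p,label=l,z=.185)
show(p,["bolt_tab","hopper_mouth","trap_hinge"])
q=m.grab_frame("top"); caps(q); show(q,["tray_handle","tray_mid","dock","dock_entry","trap_peg"])
q=m.grab_frame("side"); show(q,["tray_handle","tray_mid","dock","dock_entry","trap_peg"])
```

```text
16.0 [0.5641 0.2042 0.3334] [[0.793, -0.609, 0.002], [-0.609, -0.793, 0.001], [0.001, -0.002, -1.0]] [-0.7  0.3  0.2] 0.0449
outline cap1_mid 0.85 1338 ctr 0.5632 0.2038 size 63.7 17.4 yaw 52.0 [184. 168. 144.] px 317.0 184.0
outline cap1_mid 0.84 757 ctr 0.4447 0.2933 size 38.4 17.9 yaw 84.3 [ 53. 147. 142.] px 149.0 187.0
outline cap4_mid 0.48 56353 ctr 0.541 0.226 size 299.2 274.2 yaw 89.1 [131. 132. 131.] px 316.0 162.0
17 bolt_tab 0.72 [0.4885 0.2195 0.2754] [212. 268.]
17 hopper_mouth 0.88 [0.566  0.2005 0.2366] [323. 203.]
17 trap_hinge 0.93 [0.5622 0.2583 0.1645] [279. 134.]
outline cap1_mid 0.66 94 ctr 0.5893 0.23 size 65.2 14.5 yaw 51.9 [154. 142. 120.] px 239.0 186.0
outline cap1_mid 0.47 1822 ctr 0.4378 -0.2268 size 192.4 178.2 yaw 177.2 [208. 208. 203.] px 386.0 223.0
outline cap1_mid 0.41 2393 ctr 0.6066 0.1883 size 235.1 168.3 yaw 2.0 [145. 146. 142.] px 255.0 177.0
18 tray_handle 0.72 [ 0.3879 -0.2205  0.0261] [384. 252.]
18 tray_mid 0.69 [ 0.5232 -0.2284  0.0242] [386. 208.]
18 dock 0.59 [ 0.5309 -0.228   0.    ] [384. 207.]
18 dock_entry 0.59 [0.5601 0.1991 0.1839] [239. 187.]
19 tray_handle 0.64 [ 0.3886 -0.2213  0.0328] [377. 237.]
19 tray_mid 0.93 [ 0.5256 -0.2271  0.03  ] [339. 228.]
19 dock 0.92 [ 0.5321 -0.2245 -0.0006] [336. 236.]
19 trap_peg 0.78 [0.4505 0.3575 0.2027] [260. 268.]
19 trap_peg 0.49 [0.5623 0.2601 0.1679] [243. 251.]
```

View pics/w4.png

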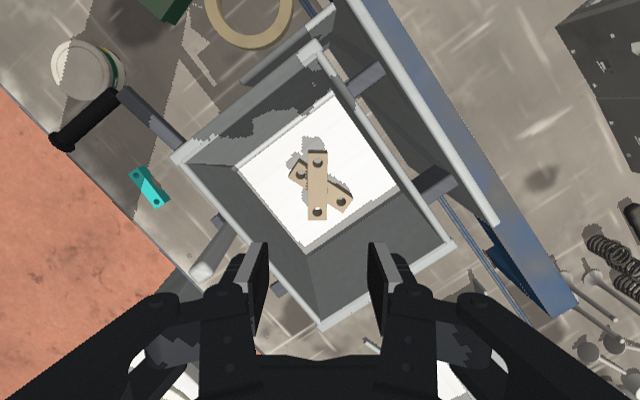

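Both caps lie crossed on the shut trap at (317,184), so step 1 is done. Next, the tray handle.

Request:
step_arm([
  {"dx": 0.083,"dy": 0.38,"dz": 0,"wx": 0,"wy": 0,"wz": 0},
  {"dx": 0.083,"dy": 0.38,"dz": 0,"wx": 0,"wy": 0,"wz": 0},
  {"dx": 0.083,"dy": 0.38,"dz": 0,"wx": 0,"wy": 0,"wz": 0},
  {"dx": 0.083,"dy": 0.38,"dz": 0,"wx": 0,"wy": 0,"wz": 0},
  {"dx": 0.083,"dy": 0.38,"dz": 0,"wx": 0,"wy": 0,"wz": 0},
  {"dx": 0.083,"dy": 0.38,"dz": 0,"wx": 0,"wy": 0,"wz": 0},
  {"dx": 0.083,"dy": 0.38,"dz": 0,"wx": 0,"wy": 0,"wz": 0},
  {"dx": 0.083,"dy": 0.38,"dz": 0,"wx": 0,"wy": 0,"wz": 0},
  {"dx": 0.083,"dy": 0.38,"dz": 0,"wx": 0,"wy": 0,"wz": 0},
  {"dx": 0.083,"dy": 0.38,"dz": 0,"wx": 0,"wy": 0,"wz": 0},
])

```text
t: 17.78
tcp_pos: [0.3975, -0.149, 0.3306]
orientation: [2.975, -1.009, 0.001]
ft_force: [0.3, -0.1, 0.3]
width: 0.0451
```

Request:
step_arm([
  {"dx": 0.083,"dy": 0.38,"dz": 0,"wx": 0,"wy": 0,"wz": 0},
  {"dx": 0.083,"dy": 0.38,"dz": 0,"wx": 0,"wy": 0,"wz": 0},
  {"dx": 0,"dy": 0,"dz": 0.1,"wx": 0,"wy": 0,"wz": -0.154},
  {"dx": 0,"dy": 0,"dz": 0.1,"wx": 0,"wy": 0,"wz": -0.154},
  {"dx": 0,"dy": 0,"dz": 0.1,"wx": 0,"wy": 0,"wz": -0.154},
  {"dx": 0,"dy": 0,"dz": 0.1,"wx": 0,"wy": 0,"wz": -0.154},
  {"dx": 0,"dy": 0,"dz": 0.1,"wx": 0,"wy": 0,"wz": -0.154},
  {"dx": 0,"dy": 0,"dz": 0.1,"wx": 0,"wy": 0,"wz": -0.154},
  {"dx": 0,"dy": 0,"dz": 0.1,"wx": 0,"wy": 0,"wz": -0.154},
  {"dx": 0,"dy": 0,"dz": 0.1,"wx": 0,"wy": 0,"wz": -0.154},
])

```text
t: 18.62
tcp_pos: [0.3656, -0.2181, 0.2499]
orientation: [3.101, 0.499, 0.0]
ft_force: [0.8, 0.6, 1.0]
width: 0.0449
```

Request:
step_arm([
  {"dx": 0,"dy": 0,"dz": 0.1,"wx": 0,"wy": 0,"wz": -0.154},
  {"dx": 0,"dy": 0,"dz": 0.1,"wx": 0,"wy": 0,"wz": -0.154},
  {"dx": 0,"dy": 0,"dz": 0.1,"wx": 0,"wy": 0,"wz": -0.154},
  {"dx": 0,"dy": 0,"dz": 0.1,"wx": 0,"wy": 0,"wz": -0.154},
  {"dx": 0,"dy": 0,"dz": 0.1,"wx": 0,"wy": 0,"wz": -0.154},
  {"dx": 0,"dy": 0,"dz": 0.1,"wx": 0,"wy": 0,"wz": -0.154},
  {"dx": 0,"dy": 0,"dz": 0.1,"wx": 0,"wy": 0,"wz": -0.154},
  {"dx": 0,"dy": 0,"dz": 0.1,"wx": 0,"wy": 0,"wz": -0.154},
  {"dx": 0,"dy": 0,"dz": 0.1,"wx": 0,"wy": 0,"wz": -0.154},
  {"dx": 0,"dy": 0,"dz": 0.1,"wx": 0,"wy": 0,"wz": -0.154},
])

```text
t: 19.45
tcp_pos: [0.3656, -0.2181, 0.1499]
orientation: [2.268, 2.174, 0.0]
ft_force: [-0.4, -0.6, -0.1]
width: 0.0448
```

Run:
```python
from h import *
s=st()
p=m.grab_frame("wrist"); save(p,"w5")
show(p,["tray_handle","tray_mid","dock","dock_entry","small_tin"])
```

```text
19.45 [ 0.3656 -0.2181  0.1499] [[0.042, 0.999, 0.0], [0.999, -0.042, -0.0], [-0.0, 0.0, -1.0]] [-0.4 -0.6 -0.1] 0.0448
20 tray_handle 0.88 [ 0.3877 -0.2178  0.0328] [318. 217.]
20 tray_mid 0.69 [ 0.5295 -0.2267  0.0262] [315. 356.]
```

View pics/w5.png

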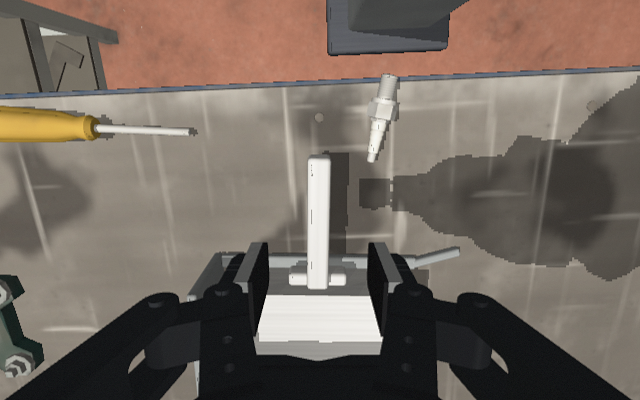

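Wrist view: the handle is straight between the fingers, from (318,157) to (317,287). A spark plug tip is at (372,160), near the sweep of the handle end. I'll work out how near.

Run:
```python
from h import *
p=m.grab_frame("wrist"); C=-p["R"].T@p["t"]; Ki=np.linalg.inv(p["intrinsics"])
def at(u,v,z):
    r=p["R"].T@Ki@np.array([u,v,1]); return (C+r*(z-C[2])/r[2]).round(4)
print("plug tip",at(372,162,.005),"hex",at(383,110,.01)); print("handle end",at(318,158,.041),at(317,285,.041), "TCP px",proj(p,m.sense()["tcp_pos"]))
```

```text
plug tip [ 0.3511 -0.1697  0.005 ] hex [ 0.308  -0.1613  0.01  ]
handle end [ 0.339  -0.2156  0.041 ] [ 0.4462 -0.222   0.041 ] TCP px [315. 257.]
```

Request:
step_arm([
  {"dx": 0,"dy": 0.06,"dz": 0.34,"wx": 0,"wy": 0,"wz": 0},
  {"dx": 0,"dy": 0.06,"dz": 0.34,"wx": 0,"wy": 0,"wz": 0},
  {"dx": 0,"dy": 0,"dz": 0.34,"wx": 0,"wy": 0,"wz": 0},
  {"dx": 0,"dy": 0,"dz": 0.34,"wx": 0,"wy": 0,"wz": 0},
  {"dx": 0,"dy": 0,"dz": 0,"wx": 0,"wy": 0,"wz": 0},
])

```text
t: 20.22
tcp_pos: [0.3746, -0.2169, 0.0089]
orientation: [-2.27, -2.16, 0.004]
ft_force: [-2.1, 0.9, -0.8]
width: 0.0448
```

Request:
step_arm([
  {"dx": 0,"dy": 0,"dz": 0,"wx": 0,"wy": 0,"wz": 0},
  {"dx": 0,"dy": 0,"dz": 0,"wx": 0,"wy": 0,"wz": 0},
  {"dx": 0,"dy": 0,"dz": 0,"wx": 0,"wy": 0,"wz": 0},
  {"dx": 0,"dy": 0,"dz": 0,"wx": 0,"wy": 0,"wz": 0},
  {"dx": 0,"dy": 0,"dz": 0,"wx": 0,"wy": 0,"wz": 0},
], gripper=10, newtons=60)

```text
t: 20.63
tcp_pos: [0.3788, -0.2195, 0.0165]
orientation: [2.272, 2.165, 0.001]
ft_force: [-2.2, -0.5, 7.4]
width: 0.0173
```

Request:
step_arm([
  {"dx": 0.1,"dy": 0,"dz": 0,"wx": 0,"wy": 0,"wz": 0},
  {"dx": 0.25,"dy": 0,"dz": 0,"wx": 0,"wy": 0,"wz": 0},
  {"dx": 0.25,"dy": 0,"dz": 0,"wx": 0,"wy": 0,"wz": 0},
  {"dx": 0.25,"dy": 0,"dz": 0,"wx": 0,"wy": 0,"wz": 0},
  {"dx": 0.25,"dy": 0,"dz": 0,"wx": 0,"wy": 0,"wz": 0},
])

```text
t: 21.05
tcp_pos: [0.3845, -0.1088, 0.0165]
orientation: [2.273, 2.162, 0.003]
ft_force: [1.2, -3.0, 5.6]
width: 0.0169
```

Request:
step_arm([
  {"dx": 0.25,"dy": 0,"dz": 0,"wx": 0,"wy": 0,"wz": 0},
  {"dx": 0.25,"dy": 0,"dz": 0,"wx": 0,"wy": 0,"wz": 0},
  {"dx": 0.25,"dy": 0,"dz": 0,"wx": 0,"wy": 0,"wz": 0},
  {"dx": 0.25,"dy": 0,"dz": 0,"wx": 0,"wy": 0,"wz": 0},
  {"dx": 0.25,"dy": 0,"dz": 0,"wx": 0,"wy": 0,"wz": 0},
  {"dx": 0,"dy": 0,"dz": 0,"wx": 0,"wy": 0,"wz": 0},
])

```text
t: 21.55
tcp_pos: [0.3906, 0.0191, 0.0165]
orientation: [2.27, 2.169, 0.007]
ft_force: [-0.7, 3.2, 5.7]
width: 0.0168
```

Run:
```python
from h import *
s=st()
p=m.grab_frame("top"); show(p,["tray_handle","tray_mid","dock","dock_entry"]); save(p,"top2",(150,100,470,290),2.5)
p=m.grab_frame("side"); show(p,["tray_handle","tray_mid","dock","dock_entry"])
```

```text
21.55 [0.3906 0.0191 0.0165] [[0.045, 0.999, 0.004], [0.999, -0.045, 0.001], [0.002, 0.004, -1.0]] [-0.7  3.2  5.7] 0.0168
22 tray_handle 0.71 [0.5639 0.2599 0.1615] [218. 186.]
22 tray_mid 0.94 [0.5374 0.0106 0.0244] [309. 203.]
22 dock 0.7 [ 0.5303 -0.2287  0.0008] [384. 207.]
23 tray_handle 0.85 [0.4    0.0139 0.0298] [344. 271.]
23 tray_mid 0.88 [0.5382 0.0123 0.0282] [301. 259.]
23 dock 0.79 [ 5.328e-01 -2.253e-01 -3.000e-04] [336. 236.]
```

View pics/top2.png

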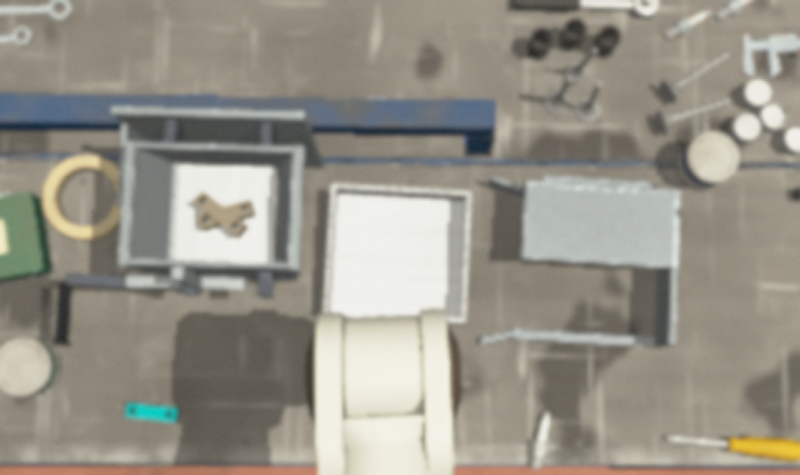

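The tray is out of the dock and clear, with its centre at crop (400,250). The caps are on the trap at (225,215). Before going under, I'll check how far the wrist link overhangs forward towards the bolt tab.

Run:
```python
from h import *
p=m.grab_frame("top"); C=-p["R"].T@p["t"]; Ki=np.linalg.inv(p["intrinsics"])
def at(u,v,z):
    r=p["R"].T@Ki@np.array([u,v,1]); return (C+r*(z-C[2])/r[2]).round(3)
for z in (.15,.2,.25,.3,.4): print(z,at(304,224.8,z),at(277,240,z),at(334,240,z))
print(C.round(2)); s=m.grab_frame("side"); save(s,"side1",(180,120,520,330),2.2)
```

```text
0.15 [0.461 0.023 0.15 ] [0.418 0.096 0.15 ] [ 0.419 -0.06   0.15 ]
0.2 [0.457 0.022 0.2  ] [0.417 0.092 0.2  ] [ 0.418 -0.058  0.2  ]
0.25 [0.454 0.021 0.25 ] [0.415 0.088 0.25 ] [ 0.416 -0.055  0.25 ]
0.3 [0.45 0.02 0.3 ] [0.413 0.083 0.3  ] [ 0.414 -0.052  0.3  ]
0.4 [0.443 0.018 0.4  ] [0.41  0.074 0.4  ] [ 0.411 -0.047  0.4  ]
[0.38 0.   1.25]
```

View pics/side1.png

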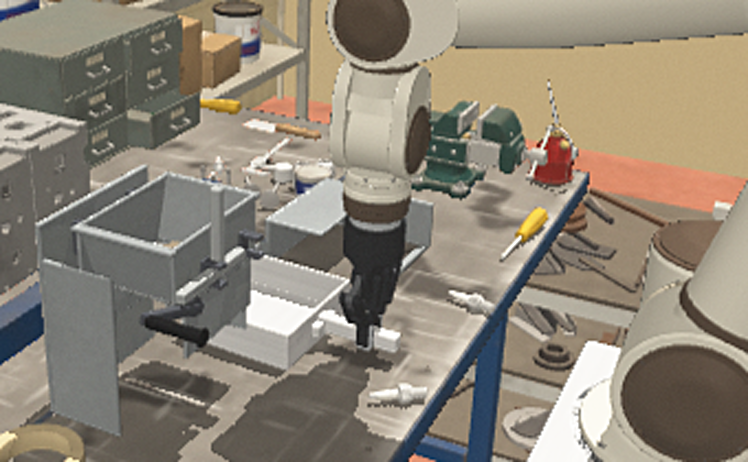

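The side view shows the wrist just ahead of the grip. Its front reaches about 60 mm past the TCP, which would nearly touch the bolt tab. I'll regrip 28 mm further out on the handle.

Request:
step_arm([
  {"dx": 0,"dy": 0,"dz": 0,"wx": 0,"wy": 0,"wz": 0},
  {"dx": 0,"dy": 0,"dz": 0,"wx": 0,"wy": 0,"wz": 0},
  {"dx": 0,"dy": 0,"dz": 0,"wx": 0,"wy": 0,"wz": 0},
  {"dx": 0,"dy": -0.14,"dz": -0.03,"wx": 0,"wy": 0,"wz": 0},
  {"dx": 0,"dy": -0.14,"dz": 0,"wx": 0,"wy": 0,"wz": 0},
  {"dx": 0,"dy": 0,"dz": 0,"wx": 0,"wy": 0,"wz": 0},
], gripper=36)

```text
t: 22.65
tcp_pos: [0.3593, 0.0173, 0.0172]
orientation: [-2.274, -2.167, 0.002]
ft_force: [-0.5, 0.3, -0.6]
width: 0.0362
```

Request:
step_arm([
  {"dx": 0,"dy": 0,"dz": 0,"wx": 0,"wy": 0,"wz": 0},
  {"dx": 0,"dy": 0,"dz": 0,"wx": 0,"wy": 0,"wz": 0},
  {"dx": 0,"dy": 0,"dz": 0,"wx": 0,"wy": 0,"wz": 0},
  {"dx": 0,"dy": 0,"dz": 0,"wx": 0,"wy": 0,"wz": 0},
  {"dx": 0,"dy": 0.14,"dz": 0,"wx": 0,"wy": 0,"wz": 0},
  {"dx": 0,"dy": 0.14,"dz": 0,"wx": 0,"wy": 0,"wz": 0},
  {"dx": 0,"dy": 0,"dz": 0,"wx": 0,"wy": 0,"wz": 0},
], gripper=10)

```text
t: 23.23
tcp_pos: [0.3912, 0.0159, 0.0176]
orientation: [2.274, 2.166, 0.002]
ft_force: [1.3, -0.6, 1.1]
width: 0.017
```

Run:
```python
from h import *
s=st()
p=m.grab_frame("top"); show(p,["tray_mid"])
p=m.grab_frame("side"); show(p,["tray_mid","tray_handle"])
```

```text
23.23 [0.3912 0.0159 0.0176] [[0.048, 0.999, 0.002], [0.999, -0.048, -0.0], [0.0, 0.002, -1.0]] [ 1.3 -0.6  1.1] 0.017
27 tray_mid 0.88 [0.5649 0.0063 0.0299] [294. 256.]
27 tray_mid 0.38 [0.4532 0.3579 0.2038] [259. 267.]
27 tray_handle 0.93 [0.4302 0.0132 0.0319] [334. 267.]
```

Request:
step_arm([
  {"dx": 0.15,"dy": -0.01,"dz": 0,"wx": 0,"wy": 0,"wz": 0},
  {"dx": 0.29,"dy": -0.017,"dz": 0,"wx": 0,"wy": 0,"wz": 0},
  {"dx": 0.29,"dy": -0.017,"dz": 0,"wx": 0,"wy": 0,"wz": 0},
  {"dx": 0.29,"dy": -0.017,"dz": 0,"wx": 0,"wy": 0,"wz": 0},
  {"dx": 0.29,"dy": -0.017,"dz": 0,"wx": 0,"wy": 0,"wz": 0},
  {"dx": 0.29,"dy": -0.017,"dz": 0,"wx": 0,"wy": 0,"wz": 0},
  {"dx": 0.29,"dy": -0.017,"dz": 0,"wx": 0,"wy": 0,"wz": 0},
  {"dx": 0,"dy": 0,"dz": 0,"wx": 0,"wy": 0,"wz": 0},
])

```text
t: 24.15
tcp_pos: [0.3863, 0.2088, 0.0175]
orientation: [-2.27, -2.171, -0.002]
ft_force: [0.7, 1.0, 2.5]
width: 0.017
```

Run:
```python
from h import *
s=st()
p=m.grab_frame("side"); show(p,["tray_mid","tray_handle","hopper","hopper_mouth"]); save(p,"side2",(180,120,520,330),2.2)
p=m.grab_frame("top"); show(p,["tray_mid","tray_handle","hopper","hopper_mouth"])
p=m.grab_frame("wrist"); show(p,["tray_mid","tray_handle"])
```

```text
24.15 [0.3863 0.2088 0.0175] [[0.045, 0.999, 0.0], [0.999, -0.045, 0.002], [0.002, 0.0, -1.0]] [0.7 1.  2.5] 0.017
28 tray_mid 0.64 [0.5634 0.2016 0.0283] [258. 288.]
28 tray_handle 0.63 [0.4234 0.2083 0.0293] [304. 304.]
28 hopper_mouth 0.75 [0.5667 0.2028 0.2426] [254. 214.]
29 tray_mid 0.68 [ 0.5283 -0.2302  0.0008] [385. 207.]
29 tray_handle 0.97 [0.4275 0.2044 0.026 ] [245. 238.]
30 tray_handle 0.82 [0.4263 0.2036 0.0339] [317. 354.]
```

View pics/side2.png

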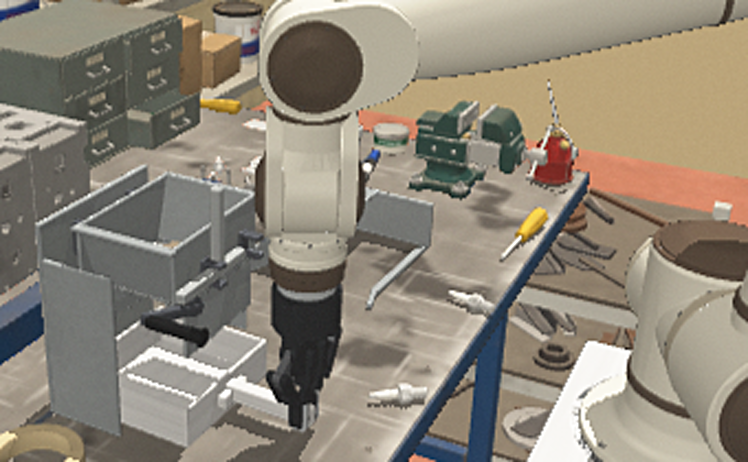

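Side view: the tray stands under the hopper with its handle at crop (260,395). Measured centre is (0.563, 0.199). Release, rise and go over the bolt tab.

Request:
step_arm([
  {"dx": 0,"dy": 0,"dz": 0,"wx": 0,"wy": 0,"wz": 0},
  {"dx": 0,"dy": 0,"dz": 0,"wx": 0,"wy": 0,"wz": 0},
  {"dx": 0,"dy": 0,"dz": 0,"wx": 0,"wy": 0,"wz": 0},
  {"dx": 0,"dy": 0,"dz": -0.2,"wx": 0,"wy": 0,"wz": 0},
  {"dx": 0,"dy": -0.1,"dz": -0.36,"wx": 0,"wy": 0,"wz": 0},
  {"dx": 0,"dy": -0.1,"dz": -0.36,"wx": 0,"wy": 0,"wz": 0},
  {"dx": 0,"dy": -0.1,"dz": -0.36,"wx": 0,"wy": 0,"wz": 0},
  {"dx": 0,"dy": 0,"dz": -0.36,"wx": 0,"wy": 0,"wz": 0},
  {"dx": 0,"dy": 0,"dz": -0.36,"wx": 0,"wy": 0,"wz": 0},
  {"dx": 0,"dy": 0,"dz": -0.36,"wx": 0,"wy": 0,"wz": 0},
], gripper=40)

```text
t: 25.63
tcp_pos: [0.3564, 0.2065, 0.2549]
orientation: [2.274, 2.167, -0.0]
ft_force: [0.7, 0.6, 0.3]
width: 0.0394
```

Request:
step_arm([
  {"dx": 0,"dy": 0,"dz": -0.36,"wx": 0,"wy": 0,"wz": -0.055},
  {"dx": 0,"dy": 0,"dz": -0.36,"wx": 0,"wy": 0,"wz": 0},
  {"dx": 0,"dy": 0,"dz": -0.3,"wx": 0,"wy": 0,"wz": 0},
  {"dx": 0.04,"dy": 0.3,"dz": 0,"wx": 0,"wy": 0,"wz": 0},
  {"dx": 0.04,"dy": 0.3,"dz": 0,"wx": 0,"wy": 0,"wz": 0},
  {"dx": 0.04,"dy": 0.3,"dz": 0,"wx": 0,"wy": 0,"wz": 0},
  {"dx": 0.03,"dy": 0.3,"dz": 0,"wx": 0,"wy": 0,"wz": 0},
  {"dx": 0,"dy": 0,"dz": 0,"wx": 0,"wy": 0,"wz": 0},
])

```text
t: 26.3
tcp_pos: [0.4811, 0.2215, 0.3515]
orientation: [-2.228, -2.214, 0.007]
ft_force: [1.1, -0.2, -1.5]
width: 0.0397
```

Run:
```python
from h import *
s=st()
p=m.grab_frame("wrist"); show(p,["bolt_tab","trap_peg","hopper_mouth","tray_handle","tray_mid"])
p=m.grab_frame("top"); show(p,["tray_handle","bolt_tab"])
p=m.grab_frame("side"); show(p,["tray_handle","tray_mid"])
```

```text
26.3 [0.4811 0.2215 0.3515] [[0.006, 1.0, -0.004], [1.0, -0.006, -0.002], [-0.002, -0.004, -1.0]] [ 1.1 -0.2 -1.5] 0.0397
31 bolt_tab 0.57 [0.4857 0.222  0.2736] [317. 212.]
31 trap_peg 0.95 [0.4502 0.3611 0.1985] [478. 145.]
31 hopper_mouth 0.7 [0.5637 0.199  0.2374] [291. 286.]
31 tray_handle 0.82 [0.4288 0.1998 0.0331] [301. 113.]
31 tray_mid 0.32 [0.5633 0.2609 0.1642] [355. 248.]
31 tray_mid 0.31 [0.4483 0.361  0.1952] [476. 142.]
32 tray_handle 0.63 [0.4239 0.2034 0.0276] [245. 239.]
33 tray_handle 0.81 [0.4249 0.2039 0.0333] [304. 302.]
33 tray_mid 0.74 [0.4844 0.2235 0.2754] [279. 211.]
33 tray_mid 0.67 [0.5652 0.2006 0.0271] [258. 288.]
```

Request:
step_arm([
  {"dx": 0.01,"dy": 0.02,"dz": 0.3,"wx": 0,"wy": 0,"wz": 0},
  {"dx": 0,"dy": 0,"dz": 0.3,"wx": 0,"wy": 0,"wz": 0},
  {"dx": 0,"dy": 0,"dz": 0.3,"wx": 0,"wy": 0,"wz": 0},
  {"dx": 0,"dy": 0,"dz": 0,"wx": 0,"wy": 0,"wz": 0},
  {"dx": 0,"dy": 0,"dz": 0,"wx": 0,"wy": 0,"wz": 0},
])

```text
t: 27.32
tcp_pos: [0.4781, 0.2218, 0.2648]
orientation: [-2.226, -2.215, 0.004]
ft_force: [-0.5, -0.7, 0.9]
width: 0.0404
```

Request:
step_arm([
  {"dx": 0,"dy": 0,"dz": 0,"wx": 0,"wy": 0,"wz": 0},
  {"dx": 0,"dy": 0,"dz": 0,"wx": 0,"wy": 0,"wz": 0},
  {"dx": 0,"dy": 0,"dz": 0,"wx": 0,"wy": 0,"wz": 0},
  {"dx": 0,"dy": 0,"dz": 0,"wx": 0,"wy": 0,"wz": 0},
  {"dx": 0,"dy": 0,"dz": 0,"wx": 0,"wy": 0,"wz": 0},
], gripper=4, newtons=40)

```text
t: 27.73
tcp_pos: [0.4797, 0.2225, 0.268]
orientation: [2.226, 2.215, 0.006]
ft_force: [-1.1, -0.5, 6.7]
width: 0.011
```

Request:
step_arm([
  {"dx": -0.13,"dy": 0,"dz": 0,"wx": 0,"wy": 0,"wz": 0},
  {"dx": -0.13,"dy": 0,"dz": 0,"wx": 0,"wy": 0,"wz": 0},
  {"dx": -0.13,"dy": 0,"dz": 0,"wx": 0,"wy": 0,"wz": 0},
  {"dx": -0.12,"dy": 0,"dz": 0,"wx": 0,"wy": 0,"wz": 0},
  {"dx": 0,"dy": 0,"dz": 0,"wx": 0,"wy": 0,"wz": 0},
  {"dx": 0,"dy": 0,"dz": 0,"wx": 0,"wy": 0,"wz": 0},
])

```text
t: 28.23
tcp_pos: [0.4791, 0.1724, 0.268]
orientation: [-2.226, -2.215, -0.009]
ft_force: [-3.0, 8.2, 6.4]
width: 0.0109
```

The bolt is fully drawn: it travelled 50 mm and stopped with +8 N of reaction. Now to the lever peg.

Request:
step_arm([
  {"dx": 0.02,"dy": 0,"dz": 0,"wx": 0,"wy": 0,"wz": 0},
  {"dx": 0,"dy": 0,"dz": 0,"wx": 0,"wy": 0,"wz": 0},
  {"dx": 0,"dy": 0,"dz": 0,"wx": 0,"wy": 0,"wz": 0},
  {"dx": 0,"dy": 0,"dz": -0.3,"wx": 0,"wy": 0,"wz": 0},
  {"dx": 0,"dy": -0.1,"dz": -0.3,"wx": 0,"wy": 0,"wz": 0},
  {"dx": 0.36,"dy": -0.12,"dz": 0,"wx": 0,"wy": 0,"wz": 0},
  {"dx": 0.36,"dy": -0.12,"dz": 0,"wx": 0,"wy": 0,"wz": 0},
  {"dx": 0.38,"dy": 0,"dz": 0,"wx": 0,"wy": 0,"wz": 0},
  {"dx": 0.38,"dy": 0,"dz": 0,"wx": 0,"wy": 0,"wz": 0},
  {"dx": 0.38,"dy": 0,"dz": 0,"wx": 0,"wy": 0,"wz": 0},
], gripper=45)

```text
t: 29.07
tcp_pos: [0.4453, 0.361, 0.3258]
orientation: [2.227, 2.215, 0.002]
ft_force: [1.8, -0.3, -0.2]
width: 0.0449
```

Run:
```python
from h import *
s=st()
p=m.grab_frame("wrist"); show(p,["bolt_tab","trap_peg"]); save(p,"w6")
p=m.grab_frame("top"); show(p,["bolt_tab","trap_peg"])
p=m.grab_frame("side"); show(p,["bolt_tab","trap_peg"])
```

```text
29.07 [0.4453 0.361  0.3258] [[0.005, 1.0, 0.001], [1.0, -0.005, 0.0], [0.0, 0.001, -1.0]] [ 1.8 -0.3 -0.2] 0.0449
34 bolt_tab 0.64 [0.4873 0.1739 0.2745] [ 24. 282.]
35 bolt_tab 0.58 [0.4847 0.1712 0.2763] [242. 211.]
35 bolt_tab 0.52 [ 0.6596 -0.3736  0.0017] [429. 167.]
35 trap_peg 0.63 [0.4536 0.3604 0.1989] [174. 225.]
35 trap_peg 0.48 [0.4839 0.1696 0.2772] [243. 211.]
36 bolt_tab 0.62 [0.4864 0.1762 0.2741] [288. 204.]
36 bolt_tab 0.44 [ 0.532  -0.2262 -0.0029] [336. 237.]
36 trap_peg 0.95 [0.4537 0.357  0.2053] [259. 266.]
```

View pics/w6.png

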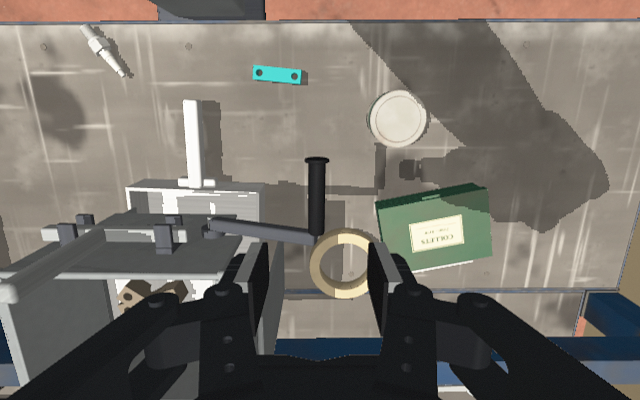

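The peg runs from (317,160) to (317,235), centred between the fingers, and the tab is drawn to y≈0.173. Lowering and gripping.

Request:
step_arm([
  {"dx": 0,"dy": 0,"dz": 0.36,"wx": 0,"wy": 0,"wz": 0},
  {"dx": 0,"dy": 0,"dz": 0.36,"wx": 0,"wy": 0,"wz": 0},
  {"dx": 0,"dy": 0,"dz": 0.36,"wx": 0,"wy": 0,"wz": 0},
  {"dx": 0,"dy": 0,"dz": 0.34,"wx": 0,"wy": 0,"wz": 0},
  {"dx": 0,"dy": 0,"dz": 0,"wx": 0,"wy": 0,"wz": 0},
])

```text
t: 29.93
tcp_pos: [0.4435, 0.3565, 0.1763]
orientation: [-2.228, -2.214, 0.016]
ft_force: [-1.3, -1.0, -1.3]
width: 0.0449
```

Request:
step_arm([
  {"dx": 0,"dy": 0,"dz": 0,"wx": 0,"wy": 0,"wz": 0},
  {"dx": 0,"dy": 0,"dz": 0,"wx": 0,"wy": 0,"wz": 0},
  {"dx": 0,"dy": 0,"dz": 0,"wx": 0,"wy": 0,"wz": 0},
  {"dx": 0,"dy": 0,"dz": 0,"wx": 0,"wy": 0,"wz": 0},
  {"dx": 0,"dy": 0,"dz": 0,"wx": 0,"wy": 0,"wz": 0},
], gripper=6, newtons=40)

```text
t: 30.35
tcp_pos: [0.4467, 0.3601, 0.1861]
orientation: [2.227, 2.215, 0.007]
ft_force: [0.6, 1.2, 6.8]
width: 0.0123
```

Run:
```python
import numpy as np
r=.105; a0=np.deg2rad(72); th=np.linspace(0,1.27,11)
y=r*np.sin(a0-th); z=r*np.cos(a0-th)
for i in range(10): print(round(th[i+1],2),"dx",round((y[i+1]-y[i])*10,3),"dz",round(-(z[i+1]-z[i])*10,3))
```

```text
0.13 dx -0.049 dz -0.124
0.25 dx -0.064 dz -0.117
0.38 dx -0.079 dz -0.108
0.51 dx -0.092 dz -0.097
0.64 dx -0.103 dz -0.084
0.76 dx -0.113 dz -0.071
0.89 dx -0.121 dz -0.056
1.02 dx -0.127 dz -0.04
1.14 dx -0.131 dz -0.023
1.27 dx -0.133 dz -0.007
```

Request:
step_arm([
  {"dx": -0.049,"dy": 0,"dz": -0.124,"wx": 0,"wy": 0,"wz": 0},
  {"dx": -0.064,"dy": 0,"dz": -0.117,"wx": 0,"wy": 0,"wz": 0},
  {"dx": -0.079,"dy": 0,"dz": -0.108,"wx": 0,"wy": 0,"wz": 0},
  {"dx": -0.092,"dy": 0,"dz": -0.097,"wx": 0,"wy": 0,"wz": 0},
  {"dx": -0.103,"dy": 0,"dz": -0.084,"wx": 0,"wy": 0,"wz": 0},
])

```text
t: 30.77
tcp_pos: [0.446, 0.3239, 0.2401]
orientation: [-2.222, -2.215, -0.014]
ft_force: [-2.0, 14.9, 10.7]
width: 0.0122
```

Request:
step_arm([
  {"dx": -0.113,"dy": 0,"dz": -0.071,"wx": 0,"wy": 0,"wz": 0},
  {"dx": -0.121,"dy": 0,"dz": -0.056,"wx": 0,"wy": 0,"wz": 0},
  {"dx": -0.127,"dy": 0,"dz": -0.04,"wx": 0,"wy": 0,"wz": 0},
  {"dx": -0.131,"dy": 0,"dz": -0.023,"wx": 0,"wy": 0,"wz": 0},
  {"dx": -0.133,"dy": 0,"dz": -0.007,"wx": 0,"wy": 0,"wz": 0},
  {"dx": 0,"dy": 0,"dz": 0,"wx": 0,"wy": 0,"wz": 0},
])

```text
t: 31.27
tcp_pos: [0.4452, 0.2576, 0.2593]
orientation: [-2.227, -2.215, -0.008]
ft_force: [-4.7, -2.7, 11.4]
width: 0.0124
```

Run:
```python
from h import *
s=st()
p=m.grab_frame("top"); show(p,["bolt_tab","trap_peg","trap_hinge"]);caps(p,label="cap1_mid",z=.02);caps(p,label="cap4_mid",z=.02)
p=m.grab_frame("side"); show(p,["bolt_tab","trap_peg","tray_mid"]);save(p,"side3",(180,120,520,330),2.2);caps(p,label="cap1_mid",z=.02)
```

```text
31.27 [0.4452 0.2576 0.2593] [[0.005, 1.0, 0.003], [1.0, -0.005, 0.004], [0.004, 0.003, -1.0]] [-4.7 -2.7 11.4] 0.0124
37 bolt_tab 0.72 [0.487  0.1685 0.2768] [243. 210.]
37 trap_peg 0.61 [0.4514 0.2566 0.2702] [207. 224.]
37 trap_hinge 0.62 [0.566  0.2609 0.1619] [218. 185.]
outline cap1_mid 0.55 91 ctr 0.3425 0.2919 size 39.6 24.0 yaw 90.3 [ 70. 159. 151.] px 216.0 265.0
outline cap4_mid 0.72 778 ctr 0.5339 0.2768 size 222.6 84.1 yaw 166.5 [152. 152. 146.] px 226.0 190.0
outline cap4_mid 0.52 4543 ctr 0.5904 0.229 size 297.5 257.1 yaw 5.3 [120. 123. 120.] px 233.0 177.0
outline cap4_mid 0.4 45 ctr 0.5788 0.1464 size 59.0 15.7 yaw 90.6 [114. 107.  95.] px 265.0 189.0
38 trap_peg 0.59 [0.4533 0.2579 0.2742] [283. 220.]
outline cap1_mid 0.65 234 ctr 0.34 0.319 size 75.6 27.3 yaw 86.1 [ 45. 162. 155.] px 313.0 343.0
```

View pics/side3.png

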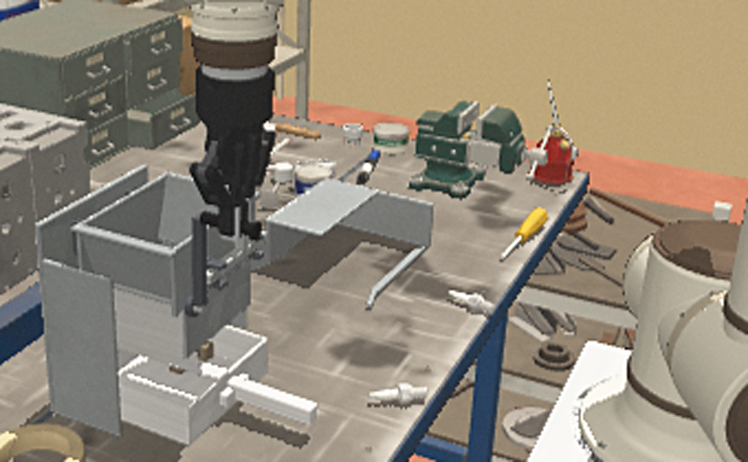

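Side view: the trap is open and brown caps show in the tray at crop (205,350) and (178,368). I'll check through the hopper from the top.

Run:
```python
from h import *
p=m.grab_frame("top"); a=p["pixels"][140:260,180:310,::-1]
q=m.grab_frame("side"); b=q["pixels"][230:330,220:340,::-1]
f=lambda i:cv2.resize(i,(390,360),interpolation=cv2.INTER_CUBIC)
cv2.imwrite("pics/both.png",np.hstack([f(a),f(b)]))
```

```text
(no output)
```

View pics/both.png

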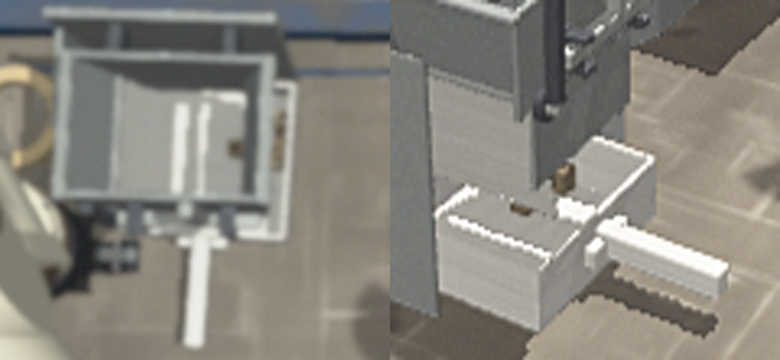

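The top crop shows one cap at (278,140) beside the tray's right wall and part of the other at (235,147) through the hopper. The side crop shows brown pieces at (563,178) and (520,210). I'll triangulate both.

Run:
```python
from h import *
t=m.grab_frame("top"); s=m.grab_frame("side")
def ray(p,u,v):
    d=p["R"].T@np.linalg.inv(p["intrinsics"])@np.array([u,v,1]); return -p["R"].T@p["t"],d/np.linalg.norm(d)
T={"t1":(180+278/3,140+140/3),"t2":(180+235/3,140+147/3)}
S={"s1":(220+173*120/390,230+178/3.6),"s2":(220+130*120/390,230+210/3.6)}
for a in T:
  for b in S:
    C1,d1=ray(t,*T[a]);C2,d2=ray(s,*S[b])
    k=np.linalg.lstsq(np.c_[d1,-d2],C2-C1,rcond=None)[0]
    print(a,b,((C1+d1*k[0]+C2+d2*k[1])/2).round(3),"gap",round(np.linalg.norm(C1+d1*k[0]-C2-d2*k[1])*1000,1))
for n,p in (("t",t),("s",s)): show(p,["cap1_mid","cap4_mid","cap0_mid"],th=.1)
```

```text
t1 s1 [0.579 0.121 0.009] gap 22.6
t1 s2 [ 0.599  0.131 -0.024] gap 8.8
t2 s1 [0.562 0.159 0.036] gap 33.9
t2 s2 [0.581 0.17  0.005] gap 4.0
41 cap1_mid 0.62 [ 0.6612 -0.3769 -0.0022] [429. 167.]
41 cap1_mid 0.6 [0.5883 0.1218 0.0167] [274. 187.]
41 cap1_mid 0.56 [0.3481 0.3083 0.0163] [210. 264.]
41 cap4_mid 0.58 [0.5775 0.1472 0.0224] [265. 190.]
41 cap4_mid 0.26 [0.5605 0.2042 0.003 ] [248. 196.]
41 cap0_mid 0.25 [0.5755 0.1497 0.024 ] [264. 190.]
42 cap1_mid 0.63 [0.3502 0.3126 0.0073] [310. 344.]
42 cap1_mid 0.43 [0.587  0.124  0.0163] [266. 276.]
42 cap4_mid 0.52 [0.5761 0.1471 0.018 ] [265. 281.]
```

Both networks agree: cap A at (0.588, 0.123, 0.017) and cap B at (0.577, 0.147, 0.020), both on the tray floor inside its walls. Swinging the trap shut.

Request:
step_arm([
  {"dx": 0.133,"dy": 0,"dz": 0.007,"wx": 0,"wy": 0,"wz": 0},
  {"dx": 0.131,"dy": 0,"dz": 0.023,"wx": 0,"wy": 0,"wz": 0},
  {"dx": 0.127,"dy": 0,"dz": 0.04,"wx": 0,"wy": 0,"wz": 0},
  {"dx": 0.121,"dy": 0,"dz": 0.056,"wx": 0,"wy": 0,"wz": 0},
  {"dx": 0.113,"dy": 0,"dz": 0.071,"wx": 0,"wy": 0,"wz": 0},
])

```text
t: 32.73
tcp_pos: [0.4462, 0.3206, 0.2386]
orientation: [2.226, 2.213, 0.004]
ft_force: [2.2, -8.1, 2.3]
width: 0.0121
```

Request:
step_arm([
  {"dx": 0.103,"dy": 0,"dz": 0.084,"wx": 0,"wy": 0,"wz": 0},
  {"dx": 0.092,"dy": 0,"dz": 0.097,"wx": 0,"wy": 0,"wz": 0},
  {"dx": 0.079,"dy": 0,"dz": 0.108,"wx": 0,"wy": 0,"wz": 0},
  {"dx": 0.064,"dy": 0,"dz": 0.117,"wx": 0,"wy": 0,"wz": 0},
  {"dx": 0.049,"dy": 0,"dz": 0.124,"wx": 0,"wy": 0,"wz": 0},
  {"dx": 0.01,"dy": 0,"dz": 0.04,"wx": 0,"wy": 0,"wz": 0},
  {"dx": 0,"dy": 0,"dz": 0,"wx": 0,"wy": 0,"wz": 0},
])

```text
t: 33.32
tcp_pos: [0.4466, 0.3605, 0.1819]
orientation: [2.226, 2.214, 0.006]
ft_force: [1.6, -4.0, 6.5]
width: 0.0124
```

Run:
```python
from h import *
s=st()
for n in ("side","top","wrist"):
    p=m.grab_frame(n); show(p,["trap_peg","bolt_tab","tray_mid"])
```

```text
33.32 [0.4466 0.3605 0.1819] [[0.005, 1.0, 0.004], [1.0, -0.005, 0.001], [0.001, 0.004, -1.0]] [ 1.6 -4.   6.5] 0.0124
43 trap_peg 0.61 [0.4528 0.3612 0.2059] [258. 267.]
43 bolt_tab 0.72 [0.4857 0.1689 0.2735] [290. 204.]
43 bolt_tab 0.4 [ 0.6624 -0.3747 -0.0017] [321. 213.]
43 tray_mid 0.84 [0.5636 0.1983 0.0277] [259. 288.]
44 trap_peg 0.91 [0.4566 0.3629 0.1988] [173. 224.]
44 bolt_tab 0.5 [0.4847 0.1706 0.2762] [243. 211.]
44 tray_mid 0.69 [0.5627 0.1939 0.0255] [250. 194.]
45 trap_peg 0.66 [0.4505 0.3643 0.1962] [324. 280.]
```

Request:
step_arm([
  {"dx": 0.02,"dy": 0,"dz": 0.06,"wx": 0,"wy": 0,"wz": 0},
  {"dx": 0,"dy": 0,"dz": 0,"wx": 0,"wy": 0,"wz": 0},
  {"dx": 0,"dy": 0,"dz": 0,"wx": 0,"wy": 0,"wz": 0},
])

```text
t: 34.17
tcp_pos: [0.4473, 0.3608, 0.1795]
orientation: [2.225, 2.211, 0.009]
ft_force: [-2.7, -18.4, 32.2]
width: 0.0124
```

It hit the hard stop at 32 N, so the trap is fully shut. Release and return to the bolt tab.

Request:
step_arm([
  {"dx": 0,"dy": 0,"dz": 0,"wx": 0,"wy": 0,"wz": 0},
  {"dx": 0,"dy": 0,"dz": 0,"wx": 0,"wy": 0,"wz": 0},
  {"dx": 0,"dy": 0,"dz": 0,"wx": 0,"wy": 0,"wz": 0},
  {"dx": 0,"dy": 0,"dz": 0,"wx": 0,"wy": 0,"wz": 0},
  {"dx": 0,"dy": 0,"dz": -0.35,"wx": 0,"wy": 0,"wz": 0},
  {"dx": 0,"dy": 0,"dz": -0.35,"wx": 0,"wy": 0,"wz": 0},
  {"dx": 0,"dy": 0,"dz": -0.35,"wx": 0,"wy": 0,"wz": 0},
  {"dx": 0,"dy": 0,"dz": -0.35,"wx": 0,"wy": 0,"wz": 0},
  {"dx": 0,"dy": 0,"dz": -0.35,"wx": 0,"wy": 0,"wz": 0},
  {"dx": 0,"dy": 0,"dz": 0,"wx": 0,"wy": 0,"wz": 0},
], gripper=45)

```text
t: 35.0
tcp_pos: [0.446, 0.3629, 0.3554]
orientation: [2.226, 2.216, 0.014]
ft_force: [-0.5, 0.6, 0.4]
width: 0.0452
```

Request:
step_arm([
  {"dx": -0.376,"dy": 0.08,"dz": 0,"wx": 0,"wy": 0,"wz": 0},
  {"dx": -0.376,"dy": 0.08,"dz": 0,"wx": 0,"wy": 0,"wz": 0},
  {"dx": -0.376,"dy": 0.08,"dz": 0,"wx": 0,"wy": 0,"wz": 0},
  {"dx": -0.376,"dy": 0.08,"dz": 0,"wx": 0,"wy": 0,"wz": 0},
  {"dx": -0.376,"dy": 0.06,"dz": 0,"wx": 0,"wy": 0,"wz": 0},
  {"dx": 0,"dy": 0,"dz": 0,"wx": 0,"wy": 0,"wz": 0},
])

```text
t: 35.5
tcp_pos: [0.4834, 0.1693, 0.3485]
orientation: [2.231, 2.21, -0.001]
ft_force: [-0.4, 0.2, 0.0]
width: 0.0456
```

Run:
```python
from h import *
s=st()
for n in ("wrist","side","top"):
    p=m.grab_frame(n); show(p,["trap_peg","bolt_tab","tray_mid","trap_hinge"])
```

```text
35.5 [0.4834 0.1693 0.3485] [[0.009, 1.0, 0.0], [1.0, -0.009, -0.001], [-0.001, 0.0, -1.0]] [-0.4  0.2  0. ] 0.0456
46 trap_peg 0.88 [0.4532 0.3636 0.1954] [541. 144.]
46 trap_peg 0.75 [0.4838 0.1712 0.2755] [319. 208.]
46 bolt_tab 0.96 [0.49   0.1716 0.2785] [320. 218.]
46 trap_hinge 0.81 [0.5627 0.2608 0.1617] [404. 245.]
47 trap_peg 0.58 [0.4497 0.3581 0.2014] [260. 269.]
47 bolt_tab 0.96 [0.485  0.1735 0.2731] [289. 205.]
47 bolt_tab 0.65 [ 6.616e-01 -3.729e-01  2.000e-04] [321. 213.]
47 tray_mid 0.89 [0.5655 0.1991 0.026 ] [258. 288.]
47 tray_mid 0.4 [0.4845 0.172  0.2713] [290. 205.]
47 trap_hinge 0.74 [0.5633 0.257  0.1675] [244. 250.]
48 bolt_tab 0.41 [0.4871 0.1709 0.2736] [243. 210.]
48 bolt_tab 0.3 [0.5734 0.1466 0.0214] [265. 191.]
48 trap_hinge 0.9 [0.5663 0.257  0.1588] [219. 186.]
48 trap_hinge 0.61 [0.4853 0.1692 0.2765] [243. 211.]
48 trap_hinge 0.52 [0.4267 0.2017 0.0259] [246. 238.]
```

Tab at (0.486, 0.172). Lower and grip it.

Request:
step_arm([
  {"dx": 0.025,"dy": 0,"dz": 0.3,"wx": 0,"wy": 0,"wz": 0},
  {"dx": 0,"dy": 0,"dz": 0.3,"wx": 0,"wy": 0,"wz": 0},
  {"dx": 0,"dy": 0,"dz": 0.28,"wx": 0,"wy": 0,"wz": 0},
  {"dx": 0,"dy": 0,"dz": 0,"wx": 0,"wy": 0,"wz": 0},
  {"dx": 0,"dy": 0,"dz": 0,"wx": 0,"wy": 0,"wz": 0},
])

```text
t: 36.67
tcp_pos: [0.4821, 0.1764, 0.2599]
orientation: [-2.226, -2.215, 0.003]
ft_force: [0.2, 0.3, 1.1]
width: 0.045
```

Request:
step_arm([
  {"dx": 0,"dy": 0,"dz": 0,"wx": 0,"wy": 0,"wz": 0},
  {"dx": 0,"dy": 0,"dz": 0,"wx": 0,"wy": 0,"wz": 0},
  {"dx": 0,"dy": 0,"dz": 0,"wx": 0,"wy": 0,"wz": 0},
  {"dx": 0,"dy": 0,"dz": 0,"wx": 0,"wy": 0,"wz": 0},
  {"dx": 0,"dy": 0,"dz": 0,"wx": 0,"wy": 0,"wz": 0},
], gripper=4, newtons=40)

```text
t: 37.08
tcp_pos: [0.4835, 0.1768, 0.2626]
orientation: [2.226, 2.214, 0.005]
ft_force: [-0.2, -0.0, 5.9]
width: 0.0113
```

Request:
step_arm([
  {"dx": 0.13,"dy": 0,"dz": 0,"wx": 0,"wy": 0,"wz": 0},
  {"dx": 0.13,"dy": 0,"dz": 0,"wx": 0,"wy": 0,"wz": 0},
  {"dx": 0.13,"dy": 0,"dz": 0,"wx": 0,"wy": 0,"wz": 0},
  {"dx": 0.13,"dy": 0,"dz": 0,"wx": 0,"wy": 0,"wz": 0},
  {"dx": 0,"dy": 0,"dz": 0,"wx": 0,"wy": 0,"wz": 0},
  {"dx": 0,"dy": 0,"dz": 0,"wx": 0,"wy": 0,"wz": 0},
])

```text
t: 37.58
tcp_pos: [0.4841, 0.2244, 0.2626]
orientation: [2.223, 2.205, -0.006]
ft_force: [2.3, -30.8, 11.3]
width: 0.0114
```

The bolt is home: it travelled 48 mm and pressed on its stop at −31 N. Release and go back to the handle.

Request:
step_arm([
  {"dx": -0.03,"dy": 0,"dz": 0,"wx": 0,"wy": 0,"wz": 0},
  {"dx": 0,"dy": 0,"dz": 0,"wx": 0,"wy": 0,"wz": 0},
  {"dx": 0,"dy": 0,"dz": 0,"wx": 0,"wy": 0,"wz": 0},
  {"dx": 0,"dy": 0,"dz": 0,"wx": 0,"wy": 0,"wz": 0},
  {"dx": 0,"dy": 0,"dz": -0.35,"wx": 0,"wy": 0,"wz": 0},
  {"dx": 0,"dy": 0,"dz": -0.35,"wx": 0,"wy": 0,"wz": 0},
  {"dx": -0.06,"dy": -0.33,"dz": 0,"wx": 0,"wy": 0,"wz": 0.055},
  {"dx": -0.06,"dy": -0.33,"dz": 0,"wx": 0,"wy": 0,"wz": 0},
  {"dx": -0.03,"dy": -0.32,"dz": 0,"wx": 0,"wy": 0,"wz": 0},
  {"dx": 0,"dy": 0,"dz": 0,"wx": 0,"wy": 0,"wz": 0},
], gripper=42)

```text
t: 38.42
tcp_pos: [0.3808, 0.2139, 0.3322]
orientation: [-2.272, -2.169, -0.003]
ft_force: [-0.8, -0.2, -0.3]
width: 0.0421
```

Run:
```python
from h import *
s=st()
for n in ("wrist","side","top"):
    p=m.grab_frame(n); show(p,["trap_peg","bolt_tab","tray_mid","tray_handle"],th=.4); show(p,["cap1_mid","cap4_mid"],th=.3)
```

```text
38.42 [0.3808 0.2139 0.3322] [[0.047, 0.999, 0.001], [0.999, -0.047, 0.002], [0.002, 0.001, -1.0]] [-0.8 -0.2 -0.3] 0.0421
49 trap_peg 0.82 [0.4495 0.3611 0.1966] [484. 251.]
49 bolt_tab 0.82 [0.4888 0.2228 0.274 ] [336. 357.]
49 tray_handle 0.88 [0.4254 0.2031 0.0332] [310. 187.]
49 tray_handle 0.48 [ 0.5679  0.1965 -0.0049] [311. 269.]
49 cap1_mid 0.86 [0.3449 0.3148 0.0123] [391. 121.]
50 trap_peg 0.56 [0.4532 0.357  0.2021] [259. 268.]
50 bolt_tab 0.84 [0.4846 0.2231 0.2731] [279. 212.]
50 tray_mid 0.69 [0.5654 0.2006 0.0252] [258. 289.]
50 tray_handle 0.76 [0.4246 0.2037 0.0275] [304. 303.]
50 tray_handle 0.5 [ 6.636e-01 -3.765e-01 -2.000e-04] [321. 212.]
50 cap1_mid 0.63 [0.3489 0.3098 0.0076] [312. 344.]
50 cap1_mid 0.43 [0.5886 0.1238 0.0141] [266. 277.]
50 cap4_mid 0.54 [0.577  0.1469 0.0203] [265. 280.]
51 tray_mid 0.66 [0.5621 0.1957 0.027 ] [249. 194.]
51 tray_handle 0.89 [0.4287 0.2014 0.0248] [246. 238.]
51 cap1_mid 0.38 [0.5882 0.1227 0.0157] [273. 187.]
51 cap1_mid 0.37 [0.348  0.3074 0.0136] [211. 264.]
51 cap4_mid 0.52 [0.5747 0.1481 0.0204] [265. 191.]
```

Request:
step_arm([
  {"dx": -0.08,"dy": 0.06,"dz": 0.34,"wx": 0,"wy": 0,"wz": 0},
  {"dx": 0,"dy": 0,"dz": 0.34,"wx": 0,"wy": 0,"wz": 0},
  {"dx": 0,"dy": 0,"dz": 0.34,"wx": 0,"wy": 0,"wz": 0},
  {"dx": 0,"dy": 0,"dz": 0.34,"wx": 0,"wy": 0,"wz": 0},
  {"dx": 0,"dy": 0,"dz": 0.34,"wx": 0,"wy": 0,"wz": 0},
  {"dx": 0,"dy": 0,"dz": 0.34,"wx": 0,"wy": 0,"wz": 0},
  {"dx": 0,"dy": 0,"dz": 0.34,"wx": 0,"wy": 0,"wz": 0},
  {"dx": 0,"dy": 0,"dz": 0.34,"wx": 0,"wy": 0,"wz": 0},
  {"dx": 0,"dy": 0,"dz": 0.36,"wx": 0,"wy": 0,"wz": 0},
  {"dx": 0,"dy": 0,"dz": 0,"wx": 0,"wy": 0,"wz": 0},
])

```text
t: 40.3
tcp_pos: [0.3865, 0.2038, 0.0161]
orientation: [-2.272, -2.166, 0.014]
ft_force: [-1.3, 0.2, 0.0]
width: 0.0422
```

Request:
step_arm([
  {"dx": 0,"dy": 0,"dz": 0,"wx": 0,"wy": 0,"wz": 0},
  {"dx": 0,"dy": 0,"dz": 0,"wx": 0,"wy": 0,"wz": 0},
  {"dx": 0,"dy": 0,"dz": 0,"wx": 0,"wy": 0,"wz": 0},
  {"dx": 0,"dy": 0,"dz": 0,"wx": 0,"wy": 0,"wz": 0},
  {"dx": 0,"dy": 0,"dz": 0,"wx": 0,"wy": 0,"wz": 0},
], gripper=10, newtons=60)

```text
t: 40.72
tcp_pos: [0.3913, 0.2063, 0.0242]
orientation: [2.274, 2.167, 0.005]
ft_force: [-2.4, -0.0, 4.6]
width: 0.0169
```

Request:
step_arm([
  {"dx": -0.08,"dy": 0.004,"dz": 0,"wx": 0,"wy": 0,"wz": 0},
  {"dx": -0.16,"dy": 0.01,"dz": 0,"wx": 0,"wy": 0,"wz": 0},
  {"dx": -0.22,"dy": 0.01,"dz": 0,"wx": 0,"wy": 0,"wz": 0},
  {"dx": -0.25,"dy": 0.01,"dz": 0,"wx": 0,"wy": 0,"wz": 0},
  {"dx": -0.25,"dy": 0.01,"dz": 0,"wx": 0,"wy": 0,"wz": 0},
  {"dx": -0.25,"dy": 0.01,"dz": 0,"wx": 0,"wy": 0,"wz": 0},
  {"dx": -0.25,"dy": 0.01,"dz": 0,"wx": 0,"wy": 0,"wz": 0},
  {"dx": -0.22,"dy": 0.01,"dz": 0,"wx": 0,"wy": 0,"wz": 0},
  {"dx": -0.15,"dy": 0.01,"dz": 0,"wx": 0,"wy": 0,"wz": 0},
  {"dx": -0.07,"dy": 0,"dz": 0,"wx": 0,"wy": 0,"wz": 0},
])

```text
t: 41.55
tcp_pos: [0.3904, 0.0139, 0.0237]
orientation: [2.274, 2.165, 0.004]
ft_force: [1.1, 4.6, 5.3]
width: 0.0166
```

Run:
```python
from h import *
s=st()
for n in ("wrist","side","top"):
    p=m.grab_frame(n); show(p,["tray_mid","tray_handle","dock","dock_entry"],th=.4); show(p,["cap1_mid","cap4_mid"],th=.3)
    caps(p,label="tray_mid",z=.05) if n=="top" else 0
```

```text
41.55 [0.3904 0.0139 0.0237] [[0.049, 0.999, 0.003], [0.999, -0.049, 0.001], [0.001, 0.003, -1.0]] [1.1 4.6 5.3] 0.0166
52 tray_handle 0.87 [0.4233 0.0136 0.033 ] [318. 331.]
52 cap4_mid 0.35 [0.4233 0.0131 0.0311] [317. 328.]
53 tray_mid 0.85 [0.5642 0.0065 0.0305] [294. 256.]
53 tray_handle 0.88 [0.4236 0.0115 0.028 ] [337. 269.]
53 dock 0.69 [ 5.307e-01 -2.263e-01  5.000e-04] [337. 236.]
53 cap1_mid 0.65 [0.3478 0.3094 0.0078] [312. 344.]
53 cap1_mid 0.39 [ 0.5879 -0.0689  0.0165] [299. 247.]
53 cap4_mid 0.67 [ 0.5733 -0.0445  0.0192] [300. 251.]
54 tray_mid 0.69 [0.4874 0.2217 0.2771] [221. 210.]
54 tray_mid 0.66 [0.5653 0.0031 0.0246] [312. 194.]
54 dock 0.62 [ 0.5289 -0.2274  0.002 ] [384. 207.]
54 cap1_mid 0.63 [0.3444 0.3088 0.0138] [210. 265.]
54 cap1_mid 0.57 [ 0.5876 -0.068   0.0149] [334. 188.]
54 cap4_mid 0.54 [ 0.5747 -0.042   0.0212] [326. 191.]
outline tray_mid 0.78 2770 ctr 0.5574 0.0022 size 175.8 170.2 yaw 176.9 [223. 223. 218.] px 310.0 194.0
```

The caps ride along with the tray. Regrip 27 mm nearer the tray, then line it up with the dock.

Request:
step_arm([
  {"dx": 0,"dy": 0,"dz": 0,"wx": 0,"wy": 0,"wz": 0},
  {"dx": 0,"dy": 0,"dz": 0,"wx": 0,"wy": 0,"wz": 0},
  {"dx": 0,"dy": 0,"dz": 0,"wx": 0,"wy": 0,"wz": 0},
  {"dx": 0,"dy": 0.14,"dz": 0.03,"wx": 0,"wy": 0,"wz": 0},
  {"dx": 0,"dy": 0.13,"dz": 0,"wx": 0,"wy": 0,"wz": 0},
  {"dx": 0,"dy": 0,"dz": 0,"wx": 0,"wy": 0,"wz": 0},
], gripper=36)

```text
t: 43.15
tcp_pos: [0.4177, 0.0141, 0.0191]
orientation: [2.274, 2.167, 0.001]
ft_force: [0.2, -0.0, 0.5]
width: 0.0359
```

Request:
step_arm([
  {"dx": 0,"dy": 0,"dz": 0,"wx": 0,"wy": 0,"wz": 0},
  {"dx": 0,"dy": 0,"dz": 0,"wx": 0,"wy": 0,"wz": 0},
  {"dx": 0,"dy": 0,"dz": 0,"wx": 0,"wy": 0,"wz": 0},
  {"dx": 0,"dy": 0,"dz": 0,"wx": 0,"wy": 0,"wz": 0},
  {"dx": 0,"dy": -0.07,"dz": 0,"wx": 0,"wy": 0,"wz": 0},
  {"dx": 0,"dy": -0.13,"dz": 0,"wx": 0,"wy": 0,"wz": 0},
  {"dx": 0,"dy": -0.07,"dz": 0,"wx": 0,"wy": 0,"wz": 0},
  {"dx": 0,"dy": 0,"dz": 0,"wx": 0,"wy": 0,"wz": 0},
], gripper=10)

```text
t: 43.82
tcp_pos: [0.388, 0.0156, 0.0193]
orientation: [-2.274, -2.167, 0.0]
ft_force: [-0.2, -1.0, -1.8]
width: 0.0167
```

Run:
```python
from h import *
s=st()
for n in ("wrist","side","top"):
    p=m.grab_frame(n); show(p,["tray_mid","tray_handle"],th=.4)
```

```text
43.82 [0.388  0.0156 0.0193] [[0.048, 0.999, -0.001], [0.999, -0.048, 0.0], [0.0, -0.001, -1.0]] [-0.2 -1.  -1.8] 0.0167
55 tray_handle 0.78 [0.3946 0.0164 0.0318] [318. 284.]
56 tray_mid 0.68 [0.537  0.006  0.0292] [302. 258.]
56 tray_handle 0.91 [0.3953 0.0146 0.0306] [345. 271.]
57 tray_mid 0.91 [0.5369 0.006  0.0256] [310. 203.]
```

Request:
step_arm([
  {"dx": -0.1,"dy": 0,"dz": 0,"wx": 0,"wy": 0,"wz": 0},
  {"dx": -0.2,"dy": 0,"dz": 0,"wx": 0,"wy": 0,"wz": 0},
  {"dx": -0.2,"dy": 0,"dz": 0,"wx": 0,"wy": 0,"wz": 0},
  {"dx": -0.2,"dy": 0,"dz": 0,"wx": 0,"wy": 0,"wz": 0},
  {"dx": -0.2,"dy": 0,"dz": 0,"wx": 0,"wy": 0,"wz": 0},
  {"dx": -0.2,"dy": 0,"dz": 0,"wx": 0,"wy": 0,"wz": 0},
  {"dx": -0.2,"dy": 0,"dz": 0,"wx": 0,"wy": 0,"wz": 0},
])

```text
t: 44.85
tcp_pos: [0.3832, -0.1153, 0.0192]
orientation: [2.274, 2.168, 0.0]
ft_force: [0.2, 1.1, -1.8]
width: 0.0167
```

Request:
step_arm([
  {"dx": -0.2,"dy": 0,"dz": 0,"wx": 0,"wy": 0,"wz": 0},
  {"dx": -0.2,"dy": 0,"dz": 0,"wx": 0,"wy": 0,"wz": 0},
  {"dx": -0.2,"dy": 0,"dz": 0,"wx": 0,"wy": 0,"wz": 0},
  {"dx": -0.2,"dy": 0,"dz": 0,"wx": 0,"wy": 0,"wz": 0},
  {"dx": -0.15,"dy": 0,"dz": 0,"wx": 0,"wy": 0,"wz": 0},
  {"dx": -0.09,"dy": 0,"dz": 0,"wx": 0,"wy": 0,"wz": 0},
  {"dx": 0,"dy": 0,"dz": 0,"wx": 0,"wy": 0,"wz": 0},
])

```text
t: 45.43
tcp_pos: [0.3782, -0.2196, 0.0192]
orientation: [2.276, 2.165, -0.001]
ft_force: [-0.1, -1.0, -1.1]
width: 0.0167
```

Run:
```python
from h import *
s=st()
for n in ("wrist","side","top"):
    p=m.grab_frame(n); show(p,["tray_mid","tray_handle","dock"],th=.4); show(p,["cap1_mid","cap4_mid"],th=.3)
```

```text
45.43 [ 0.3782 -0.2196  0.0192] [[0.05, 0.999, 0.0], [0.999, -0.05, -0.001], [-0.001, 0.0, -1.0]] [-0.1 -1.  -1.1] 0.0167
58 tray_handle 0.57 [ 0.3892 -0.2204  0.0327] [315. 294.]
59 tray_mid 0.63 [ 0.528  -0.2255  0.0275] [338. 229.]
59 tray_handle 0.7 [ 0.3869 -0.2203  0.03  ] [377. 238.]
59 dock 0.94 [ 0.533  -0.2276 -0.0029] [336. 237.]
59 cap1_mid 0.65 [ 0.5514 -0.2989  0.0137] [340. 223.]
59 cap1_mid 0.49 [0.3462 0.3081 0.0077] [313. 343.]
59 cap4_mid 0.55 [ 0.5358 -0.2724  0.0224] [341. 225.]
60 tray_mid 0.69 [ 0.5246 -0.23    0.0257] [386. 208.]
60 tray_handle 0.71 [ 0.3911 -0.218   0.0269] [383. 251.]
60 dock 0.56 [ 5.271e-01 -2.292e-01 -4.000e-04] [385. 208.]
60 cap1_mid 0.57 [0.3472 0.3121 0.0121] [209. 264.]
60 cap1_mid 0.43 [ 0.5521 -0.2965  0.0156] [407. 200.]
```

Request:
step_arm([
  {"dx": -0.03,"dy": 0,"dz": 0,"wx": 0,"wy": 0,"wz": 0},
  {"dx": 0,"dy": 0,"dz": 0,"wx": 0,"wy": 0,"wz": 0},
  {"dx": 0,"dy": 0,"dz": 0,"wx": 0,"wy": 0,"wz": 0},
])

```text
t: 46.58
tcp_pos: [0.3781, -0.2214, 0.0193]
orientation: [2.274, 2.167, 0.0]
ft_force: [0.5, 0.2, -1.4]
width: 0.017
```

Request:
step_arm([
  {"dx": -0.04,"dy": 0,"dz": 0,"wx": 0,"wy": 0,"wz": 0},
  {"dx": 0,"dy": 0,"dz": 0,"wx": 0,"wy": 0,"wz": 0},
  {"dx": 0,"dy": 0,"dz": 0,"wx": 0,"wy": 0,"wz": 0},
])

```text
t: 46.83
tcp_pos: [0.3773, -0.2237, 0.0191]
orientation: [-2.27, -2.167, -0.003]
ft_force: [-2.5, 11.3, 3.8]
width: 0.0166
```

It touches the end wall with +11 N of reaction, so the tray is home. Release and retreat upwards.

Request:
step_arm([
  {"dx": 0.02,"dy": 0,"dz": 0,"wx": 0,"wy": 0,"wz": 0},
  {"dx": 0,"dy": 0,"dz": 0,"wx": 0,"wy": 0,"wz": 0},
  {"dx": 0,"dy": 0,"dz": 0,"wx": 0,"wy": 0,"wz": 0},
  {"dx": 0,"dy": 0,"dz": 0,"wx": 0,"wy": 0,"wz": 0},
  {"dx": 0,"dy": 0,"dz": -0.2,"wx": 0,"wy": 0,"wz": 0},
  {"dx": 0,"dy": 0,"dz": -0.35,"wx": 0,"wy": 0,"wz": 0},
  {"dx": 0,"dy": 0,"dz": -0.35,"wx": 0,"wy": 0,"wz": 0},
  {"dx": 0,"dy": 0,"dz": -0.35,"wx": 0,"wy": 0,"wz": 0},
  {"dx": 0,"dy": 0,"dz": -0.35,"wx": 0,"wy": 0,"wz": 0},
  {"dx": 0,"dy": 0,"dz": -0.35,"wx": 0,"wy": 0,"wz": 0},
], gripper=40)

```text
t: 47.67
tcp_pos: [0.3777, -0.2234, 0.2162]
orientation: [2.274, 2.166, 0.0]
ft_force: [1.3, -1.4, -0.7]
width: 0.0401
```

Request:
step_arm([
  {"dx": 0.1,"dy": -0.2,"dz": -0.3,"wx": 0,"wy": 0,"wz": 0},
  {"dx": 0.3,"dy": -0.2,"dz": -0.2,"wx": 0,"wy": 0,"wz": 0},
  {"dx": 0.3,"dy": 0,"dz": 0,"wx": 0,"wy": 0,"wz": 0},
  {"dx": 0.3,"dy": 0,"dz": 0,"wx": 0,"wy": 0,"wz": 0},
  {"dx": 0,"dy": 0,"dz": 0,"wx": 0,"wy": 0,"wz": 0},
  {"dx": 0,"dy": 0,"dz": 0,"wx": 0,"wy": 0,"wz": 0},
])

```text
t: 48.17
tcp_pos: [0.343, -0.1206, 0.2648]
orientation: [2.27, 2.169, 0.001]
ft_force: [-0.7, -0.3, 0.2]
width: 0.0402
```

Run:
```python
from h import *
s=st()
P={}
for n in ("side","top"):
    p=m.grab_frame(n); P[n]=p; show(p,["tray_mid","tray_handle","dock","trap_peg","bolt_tab","small_tin"],th=.4); show(p,["cap1_mid","cap4_mid"],th=.3)
a=P["top"]["pixels"][140:300,160:460,::-1]; b=P["side"]["pixels"][180:340,210:450,::-1]
f=lambda i:cv2.resize(i,None,fx=1.45,fy=1.9,interpolation=cv2.INTER_CUBIC)
cv2.imwrite("pics/final.png",np.hstack([f(a),f(b)]))
```

```text
48.17 [ 0.343  -0.1206  0.2648] [[0.045, 0.999, 0.001], [0.999, -0.045, -0.001], [-0.001, 0.001, -1.0]] [-0.7 -0.3  0.2] 0.0402
61 tray_mid 0.6 [ 0.5263 -0.2273  0.0278] [338. 229.]
61 tray_handle 0.76 [ 0.3869 -0.2213  0.032 ] [377. 238.]
61 dock 0.79 [ 0.5326 -0.2272 -0.0018] [336. 236.]
61 trap_peg 0.8 [0.4533 0.3587 0.2022] [259. 268.]
61 trap_peg 0.63 [ 0.3896 -0.224   0.0336] [377. 237.]
61 bolt_tab 0.8 [0.484  0.2238 0.2699] [279. 213.]
61 small_tin 0.58 [ 0.6635 -0.3738 -0.0023] [321. 213.]
61 cap1_mid 0.67 [0.3491 0.3101 0.0068] [311. 344.]
61 cap1_mid 0.53 [ 0.5499 -0.2992  0.0146] [341. 223.]
61 cap4_mid 0.46 [ 0.5386 -0.2782  0.02  ] [341. 224.]
62 tray_mid 0.61 [ 0.5241 -0.231   0.0247] [387. 208.]
62 tray_handle 0.47 [0.4567 0.3606 0.1988] [174. 224.]
62 dock 0.75 [ 0.5302 -0.2277 -0.0014] [384. 207.]
62 trap_peg 0.85 [0.4569 0.3593 0.1983] [175. 224.]
62 bolt_tab 0.73 [0.4856 0.2204 0.276 ] [222. 210.]
62 small_tin 0.61 [ 0.6598 -0.3757 -0.0007] [429. 167.]
62 cap1_mid 0.6 [0.3464 0.3097 0.0131] [210. 265.]
62 cap1_mid 0.55 [ 0.5513 -0.303   0.0157] [409. 200.]
```

View pics/final.png

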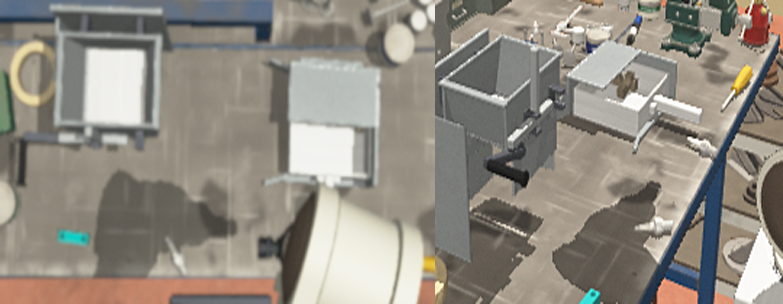

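Final view: the hopper is empty with its trap closed, the tray is in the dock with its handle out front, and both brown caps show in the tray at (625,85). Handing in.

Run:
```python
from h import *
print(m.hand_in()); st()
```

```text
the job is handed in; nothing more can be done
None
the job is handed in; nothing more can be done
```

The whole sequence went through, and I handed the job in at about 48 s of simulated time. No verdict is reported.

**What I did:**
- Put the two caps present into the hopper with the trap shut. The turquoise look-alike was never touched.
- Slid the tray out of the dock and under the hopper.
- Drew the bolt and swung the trap open, so both caps dropped into the tray.
- Swung the trap shut and pushed the bolt home.
- Slid the loaded tray back into the dock, released it and backed the arm off.

**Last checks:**
- **Trap:** pressed onto its stop at 32 N. The peg reads back at its starting place.
- **Bolt:** pressed onto its stop at 31 N. The tab is back at about y 0.222, its starting reading.
- **Tray:** pushed onto the dock's end wall with 11 N of reaction. Its centre measures about (0.525, −0.229), within a few mm of where it started.
- **Caps:** the side view shows both caps in the tray. In the last top view the network found only cap A, because the dock roof hides part of the tray.
- **Tin:** reads unmoved to within about 4 mm.

The tray's centre read about 5 mm nearer the robot than the dock's. It read the same at the start, the guides allow only about 4 mm, and the limit is 10 mm, so I left it.

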